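# Show the beads to the online sewing class

## Task

The online sewing class wants to see the beads for the drawstring bags: pour all five beads from the steel cup into the clear sample box and stand the empty cup upright on the table again. Then lift the sample box and show it to the webcam: level, at the height of the lens and straight in front of it, its middle about 20 cm from the lens, with a long side square to the lens. Finish while still holding the box there, with all the beads in it; do not touch the webcam and leave everything else on the table where it is.

Things in the scene. Friction and masses are not known exactly. Their poses are not given: they have to be found in the camera images.
- cup: open round steel cup, 85 mm tall, slightly flared: outer diameter 56 mm at the foot, 68 mm at the rim, wall 2.5 mm, floor 3 mm thick, about 0.09 kg; it can swing between the fingers when gripped weakly or far from its middle. Origin: centre of its underside on the table; z up the cup. At the start it stands upright on the table and holds the five beads.
- sample_box: open clear plastic box with a blue rim and white inner floor: 60 mm wide (its x), 120 mm long (its y), 50 mm tall, walls and floor 3 mm, about 0.13 kg. Origin: centre of its underside on the table; z up. The long sides face along its +x and -x. It starts upright and empty on the table.
- box_center (a point): the middle of the sample box, 25 mm above its underside; axes as the box's
- webcam_lens (a point): the front of the webcam's round black lens. The grey webcam (92 mm wide, 30 mm tall) sits on a black table tripod at the far side of the table. The lens looks level along -x of this frame, so the point 20 cm in front of it is x = -0.20; y sideways, z up. Its height differs each time: about 200 to 240 mm above the table.
- webcam: the webcam's tripod: three black legs that stand on a circle of 75 mm radius, with an aluminium column and the webcam on it; does not move. Origin on the table under the column; the lens looks along its -x.
- bead1: red round bead, 18 mm diameter, 10 g, rolls freely; starts in the cup. Origin: its centre.
- bead2: orange round bead, 18 mm diameter, 10 g, rolls freely; starts in the cup. Origin: its centre.
- bead3: green round bead, 18 mm diameter, 10 g, rolls freely; starts in the cup. Origin: its centre.
- bead4: yellow round bead, 18 mm diameter, 10 g, rolls freely; starts in the cup. Origin: its centre.
- bead5: blue round bead, 18 mm diameter, 10 g, rolls freely; starts in the cup. Origin: its centre.
- thread_red: cone of red thread, 62 mm across at the foot, 118 mm tall, standing; leave it alone. Origin: centre of its underside.
- thread_blue: cone of blue thread, 62 mm across at the foot, 118 mm tall, standing; leave it alone. Origin: centre of its underside.
- weight_a: dark steel pattern weight, disc of 68 mm diameter with a knob, 43 mm tall; leave it alone. Origin: centre of its underside.
- weight_b: a second pattern weight like weight_a; leave it alone. Origin: centre of its underside.
- shears: tailor's shears with black handles lying flat, 240 mm long along x (blades to +x), 95 mm wide, 11 mm high; leave them alone. Origin: on the table near the pivot.
- pencil: black pencil with a red end lying flat, 170 mm long along x, 8 mm thick; leave it alone. Origin: under its middle.
- tape_case: round yellow tape-measure case, 54 mm diameter, 20 mm high; leave it alone. Origin: centre of its underside.

How it is judged:
By the outcome, as a careful person would: the job done as asked, in the order asked, and still so for the second after the job is handed in, while the arm keeps its last pose, push and grip.
It also fails if it takes over 72 s, if anything falls off the work surface, if the arm or the gripper's body presses on something with over 40 N, if the wrist force passes 120 N, or if a joint passes its speed limit or range.

## Robot

A 6-joint arm with a two-finger parallel gripper is mounted at the origin on the work surface. World frame = base frame: x ahead of the robot, y to its left, z up, the work surface at z = 0. Lengths are in m, angles in rad, forces in N, time in s.
With the tool pointing down it reaches from about 0.35 to 0.85 m from the base axis. Payload 8.1 kg.
Tool frame: the origin (TCP) lies between the finger pads; the fingertips stand 8 mm ahead of it and the grasp point (between the pads) lies 11 mm behind it (robot.tip_reach is the y of the fingertips in the tool frame, in m); y points along the fingers, z is the direction in which the jaws open and shut, and the axes are right-handed (so a half turn about y gives the same grasp; the last joint's range is limited). The gripper opens to 93 mm and grips with 3 to 60 N. Pads are 15 mm wide; open, the fingers measure 128 mm over their backs; the gripper's body (75 mm by 188 mm) begins 65 mm behind the grasp point.
Start: joints at [-1.38, 0.13, 1.488, -0, 1.523, -0.085], TCP at [0.163, -0.577, 0.227] pointing down, gripper open.
Joint ranges: [-2.96, 2.96], [-0.89, 2.26], [0.02, 2.5], [-1.34, 4.48], [0, 2.73], [-2.66, 2.66]. Speed limits (rad/s): [2.39, 2.39, 2.79, 3.14, 3.14, 3.14].

## Interface

Orientations are given as a rotation vector (axis times angle).
In Python, from plant import robot gives the robot as it stands.
- The arm moves only by the tool carry_out, never from a script. Its argument "increments" is a list of rows, each an object with "linear": the shift along the tool's x, y, z in m, a list of three; "yaw": the turn about the tool's y in rad. A call has 1 to 5 rows; each row is the pose to reach, as a shift and turn from the pose measured when the call began, along the tool's axes at that moment; what a row does not reach only later rows make up. A row lasts 1/8 s, in which the tool goes at most 62.5 mm and 10.7 degrees, less where a joint would pass 70% of its speed; a pose out of reach is approached as far as the arm can. A call with a gripper value outside its range is refused whole. "gripper" is the opening, from 0 (shut) to 1 (fully open), set as the call begins (left out, the last holds). The fingers move at their own pace and stop on an object; "newtons" is the grip in N (left out, the last holds). Time passes only in rows, so rows that repeat a pose let the fingers close. It gives the time, the measured TCP pose, the force and the opening at its end, in the units of the state.
- robot.read_state(): the state, without advancing time (a new reading comes with each control period).
- robot.read_camera(name): name is "scene" or "top"; returns the picture (480x640x3 uint8, blue, green, red); there is no depth.
- robot.camera_params(name): a dict with "fov_y" (degrees; the focal length in pixels is half the picture's height over the tangent of half this angle, whatever the lens; pixels are square), "cx", "cy" (the principal point, pixels), "R" (3x3) and "t" (3): a world point X has camera coordinates R X + t. Camera axes: x right, y down, z forward; pixel columns grow to the right and rows downward; lengths in m; the calibration is good to about 2 mm. A picture is of the moment at which its call begins. camera_params takes no time and is no camera call.
- robot.close_job(): hands the job in, once; it reports no verdict.
The state is a dict: "t": time; "q": joint angles; "dq": joint speeds; "joint_torque": joint torques, N m; "tool_pos": TCP position; "orientation": TCP orientation; "force": force on the tool from outside, world axes, zero at the start; "wrist_torque": the same for the moment, N m; "opening": finger opening in m.
Only numpy, scipy, OpenCV 4.12 (cv2) and the standard library are available. Lean on these libraries where they do the work, as an engineer would, in place of code of your own. Each camera call takes 0.05 s, during which the arm holds its last target.

## Working session

There is one attempt and no reset: what is moved stays moved. The work goes in short steps, Python scripts to look and compute and a tool call to move; the robot and the scene stay as the last step left them, time stands still between calls to the robot, and variables do not carry over. Pictures are saved under pics/ and viewed, and the job is handed in when it is done.

Besides the shell and the picture viewer there is one more tool, called as name([rows], argument=value, ...), one row to a line, values as JSON. carry_out: Moves the arm, as the interface text tells. Its arguments: {"type":"object","properties":{"increments":{"type":"array","items":{"type":"object","properties":{"linear":{"type":"array","items":{"type":"number"}},"yaw":{"type":"number"}}}},"gripper":{"type":"number"},"newtons":{"type":"number"}},"required":["increments"]}

```bash
ls; mkdir -p pics
python3 - <<'E'
from plant import robot
import cv2
for n in("scene","top"):
    cv2.imwrite(f"pics/{n}0.png",robot.read_camera(n)); print(n,robot.camera_params(n))
print(robot.read_state(), robot.tip_reach)
E
```

```text
pics
scene {'fov_y': 48.380834395992345, 'cx': 321.116545198044, 'cy': 239.1485786791821, 'R': array([[ 0.75253275,  0.65848835, -0.00935693],
       [ 0.43886335, -0.51203352, -0.73839057],
       [-0.49101265,  0.55155667, -0.6743084 ]]), 't': array([-0.42426736, -0.128824  ,  1.75494645])}
top {'fov_y': 44.820494181580564, 'cx': 321.078839822061, 'cy': 246.88848402675805, 'R': array([[-0.015819  , -0.99985873,  0.00568188],
       [-0.99117794,  0.01493328, -0.13169395],
       [ 0.1315905 , -0.00771502, -0.99127414]]), 't': array([0.01030301, 0.55391775, 1.64415687])}
{'t': 0.1, 'q': array([-1.38042322e+00,  1.31046346e-01,  1.48914509e+00, -2.24831269e-05,
        1.52298625e+00, -8.53937473e-02]), 'dq': array([ 0.00036272, -0.00255565, -0.00277484, -0.0008997 , -0.00056302,
        0.00108996]), 'joint_torque': array([ 1.27750485e-03, -5.61342001e+01, -4.93096304e+01,  7.70896976e-02,
        2.91710364e-02, -5.70134011e-05]), 'tool_pos': array([ 0.16329656, -0.57685052,  0.22572969]), 'orientation': array([-0.28788893,  2.07551783, -2.07220623]), 'force': array([-0.047118  , -0.21560736, -0.89459834]), 'wrist_torque': array([-0.01514183, -0.01084533,  0.03740925]), 'opening': 0.09304131291647567} 0.008
```

View pics/scene0.png

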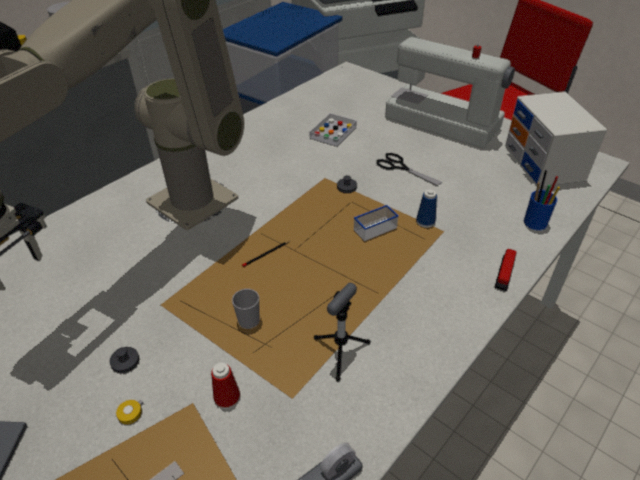

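View pics/top0.png

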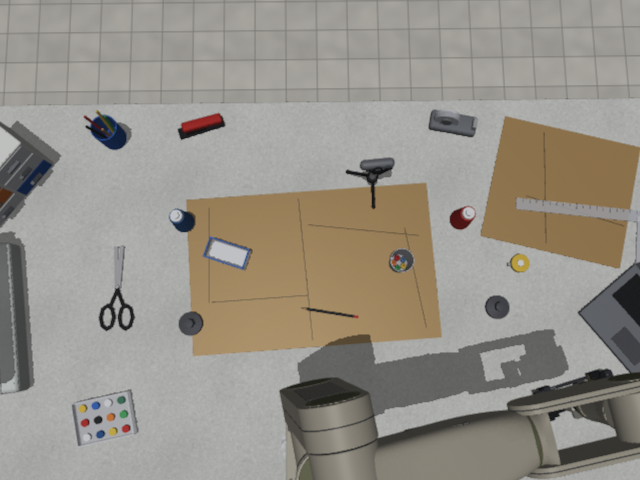

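Top view: cup with beads at about (401,260), box (228,253), webcam (377,165), thread cones (182,220) and (463,217), weights (191,323) and (497,307), and pencil (330,312). I'll zoom in next.

```bash
cat > h.py <<'E'
import numpy as np, cv2
from plant import robot
from scipy.spatial.transform import Rotation as Rn
def K(n):
    p=robot.camera_params(n); f=240/np.tan(np.radians(p['fov_y'])/2)
    return np.array([[f,0,p['cx']],[0,f,p['cy']],[0,0,1]]),p['R'],p['t']
def proj(n,X):
    k,R,t=K(n); c=(np.atleast_2d(X)@R.T+t)@k.T; return c[:,:2]/c[:,2:]
def back(n,uv,z):
    k,R,t=K(n); d=R.T@np.linalg.inv(k)@np.array([uv[0],uv[1],1.]); C=-R.T@t
    return C+d*(z-C[2])/d[2]
def crop(src,x,y,w,h,s,out):
    im=cv2.imread(src)[y:y+h,x:x+w]; cv2.imwrite(out,cv2.resize(im,None,fx=s,fy=s,interpolation=cv2.INTER_CUBIC))
E
python3 - <<'E'
from h import *
crop("pics/top0.png",160,140,260,150,3,"pics/ta.png")
crop("pics/scene0.png",220,180,220,200,3,"pics/sa.png")
E
```

```text
(no output)
```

View pics/ta.png

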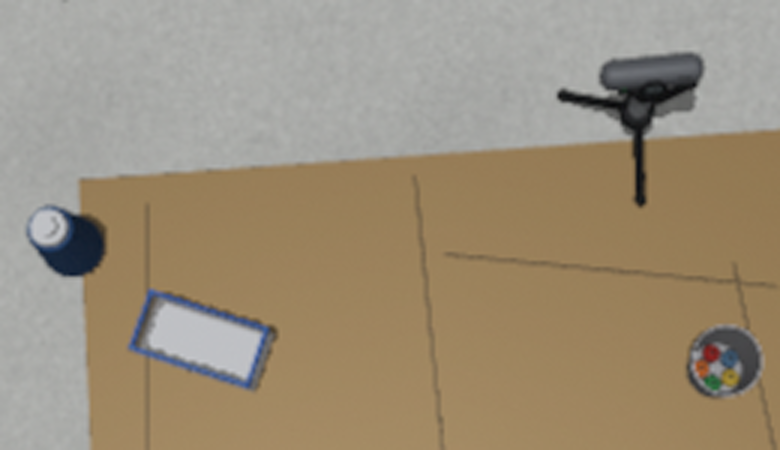

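View pics/sa.png

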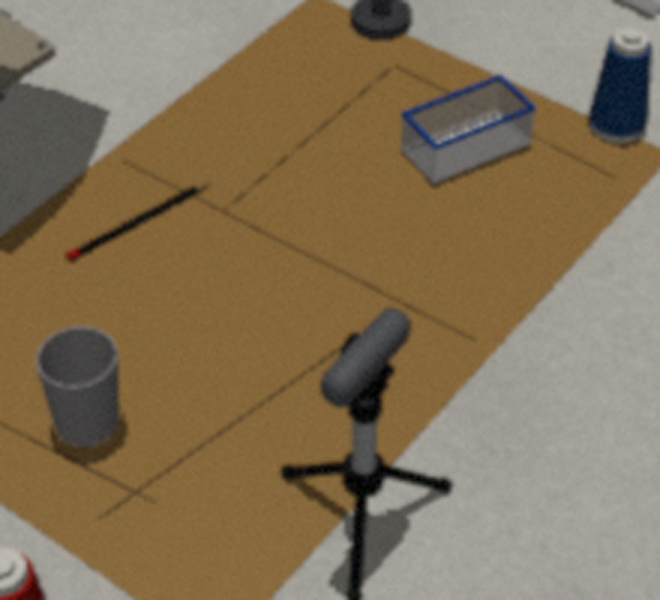

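Run:
```python
from h import *
np.set_printoptions(precision=4,suppress=True)
T=lambda u,v:(160+(u-1)/3,140+(v-1)/3)   # approx center offset
S=lambda u,v:(220+(u-1)/3,180+(v-1)/3)
P=[back("top",T(*c),.05) for c in [(150,293),(272,328),(252,388),(132,348)]]
print("box rim",np.array(P),np.mean(P,0)); P=np.array(P)
l=(P[0]+P[3]-P[1]-P[2])/2; print(l,np.linalg.norm(l),np.degrees(np.arctan2(l[1],l[0])), np.linalg.norm(P[0]-P[3]))
P2=np.array([back("scene",S(*c),.05) for c in [(404,114),(502,78),(533,107),(435,143)]]);print("scene box",P2,P2.mean(0))
print("cup",back("top",T(725,361),.085),back("scene",S(79,358),.085), back("scene",S(86,430),0))
for c in [(562,96),(640,203)]: print("leg top",back("top",T(*c),.005))
for c in [(288,472),(445,487),(355,597)]: print("leg sc",back("scene",S(*c),.005))
print("hub top", back("top",T(637,112),.03))
# body ends triangulate
for a,b in [((604,75),(400,320)),((700,65),(335,393)),((652,70),(367,357))]:
    Ps=[]
    for n,uv in(("top",T(*a)),("scene",S(*b))):
        k,R,t=K(n); Ps.append(k@np.c_[R,t])
    X=cv2.triangulatePoints(Ps[0],Ps[1],np.array(T(*a)),np.array(S(*b)));X=X[:3,0]/X[3]
    print("body",X,proj("top",X)-T(*a),proj("scene",X)-S(*b))
for n in("top","scene"):
    k,R,t=K(n);print(n,-R.T@t)
s=robot.read_state(); print(Rn.from_rotvec(s['orientation']).as_matrix())
for nm,uv in [("blue",(182,226)),("red",(463,219)),("wa",(191,324)),("wb",(497,308)),("tape",(520,263)),("shearhandle",(116,316)),("sheartip",(120,247)),("pen1",(303,308)),("pen2",(358,317))]: print(nm,back("top",uv,.01))
```

```text
box rim [[0.5847 0.3209 0.05  ]
 [0.5492 0.2044 0.05  ]
 [0.492  0.2233 0.05  ]
 [0.532  0.3375 0.05  ]] [0.5395 0.2715 0.05  ]
[0.0377 0.1154 0.    ] 0.12138113873474488 71.88873001585726 0.055246139343971094
scene box [[0.4971 0.2283 0.05  ]
 [0.5377 0.3384 0.05  ]
 [0.5886 0.3209 0.05  ]
 [0.5477 0.2135 0.05  ]] [0.5428 0.2753 0.05  ]
cup [ 0.5072 -0.2218  0.085 ] [ 0.5133 -0.2235  0.085 ] [ 0.5164 -0.2302  0.    ]
leg top [ 0.7843 -0.0797  0.005 ]
leg top [ 0.6744 -0.1546  0.005 ]
leg sc [ 0.6798 -0.1531  0.005 ]
leg sc [ 0.7879 -0.08    0.005 ]
leg sc [ 0.7988 -0.2088  0.005 ]
hub top [ 0.7604 -0.1517  0.03  ]
body [ 0.7512 -0.1054  0.2023] [[-0.3235 -0.316 ]] [[-0.6298  0.1   ]]
body [ 0.7595 -0.1904  0.2018] [[-0.4339 -0.4027]] [[-0.8642  0.1225]]
body [ 0.7553 -0.1483  0.2011] [[-0.25   -0.2374]] [[-0.4917  0.0741]]
top [0.3328 0.0147 1.7027]
scene [ 1.2375 -0.7545  1.0843]
[[-0.9622 -0.0003  0.2723]
 [-0.2723  0.0016 -0.9622]
 [-0.0001 -1.     -0.0016]]
blue [0.6257 0.41   0.01  ]
red [ 0.6344 -0.4194  0.01  ]
wa [0.3392 0.3796 0.01  ]
wb [ 0.3712 -0.5055  0.01  ]
tape [ 0.5012 -0.5803  0.01  ]
shearhandle [0.3655 0.5959 0.01  ]
sheartip [0.5661 0.5903 0.01  ]
pen1 [0.38   0.0567 0.01  ]
pen2 [ 0.3516 -0.1019  0.01  ]
```

Run:
```python
from h import *
crop("pics/top0.png",340,150,60,65,9,"pics/tw.png")
crop("pics/scene0.png",310,270,70,65,9,"pics/sw.png")
crop("pics/top0.png",380,240,45,45,12,"pics/tc.png")
crop("pics/scene0.png",225,280,45,60,10,"pics/sc.png")
a=[cv2.imread(f"pics/{x}.png") for x in("tw","sw","tc","sc")]
cv=np.zeros((1200,1200,3),np.uint8)
for i,m in enumerate(a):
    r,c=divmod(i,2); m=m[:600,:600]; cv[r*600:r*600+m.shape[0],c*600:c*600+m.shape[1]]=m
cv2.imwrite("pics/w1.png",cv[:600,:1200][:, :1200][:, :]);cv2.imwrite("pics/w_a.png",cv[:600,:600]);cv2.imwrite("pics/w_b.png",cv[:600,600:])
```

```text
(no output)
```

View pics/w_a.png

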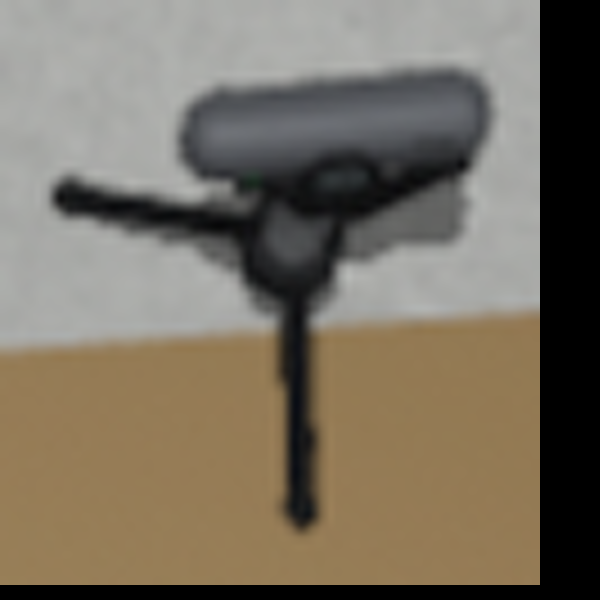

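View pics/w_b.png

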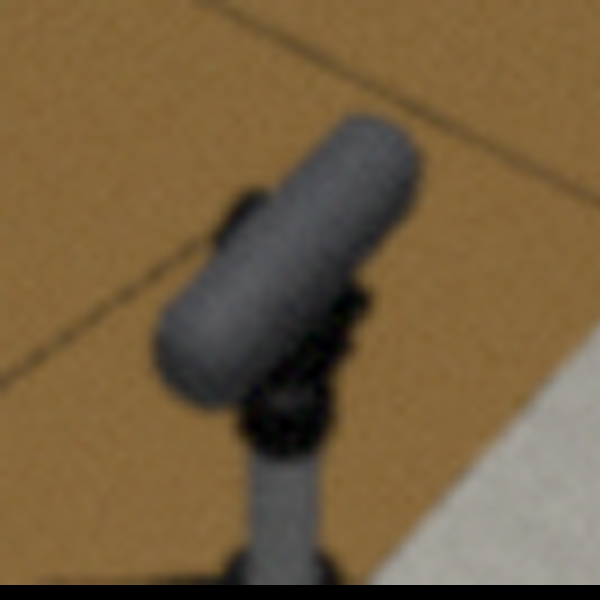

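View pics/tc.png

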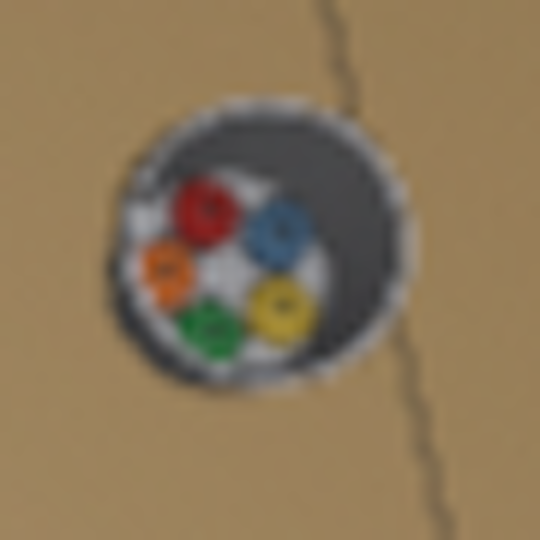

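View pics/sc.png

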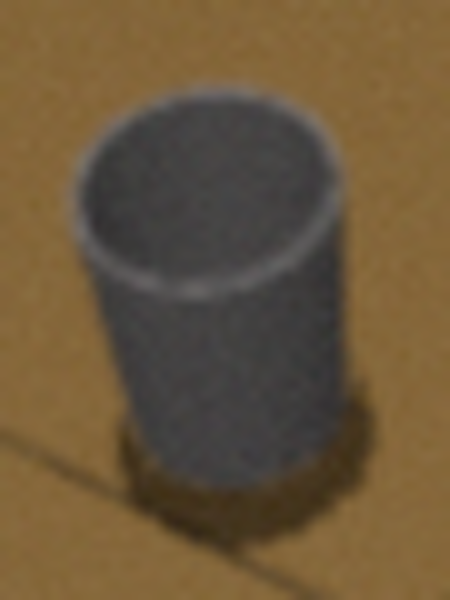

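Run:
```python
from h import *
np.set_printoptions(precision=4,suppress=True)
T=lambda u,v:(340+u/9-.45,150+v/9-.45)
S=lambda u,v:(310+u/9-.45,270+v/9-.45)
def tri(a,b):
    Ps=[]
    for n in("top","scene"):
        k,R,t=K(n); Ps.append(k@np.c_[R,t])
    X=cv2.triangulatePoints(Ps[0],Ps[1],np.array(a),np.array(b));X=X[:3,0]/X[3]
    return X,proj("top",X)-a,proj("scene",X)-b
for a,b in[((225,138),(372,163)),((447,118),(208,352)),((336,128),(290,258))]: print(tri(T(*a),S(*b)))
for z in(.19,.2,.21,.22):print(z,back("top",T(345,183),z),back("scene",S(235,225),z), back("top",T(345,205),z))
print("column top",back("scene",S(285,460),.15),back("scene",S(283,430),.17))
def ell(f,z,col):pass
# cup outline fits: overlay predicted cup at hypothesised positions
def ov(n,X,src,x,y,w,h,s,out):
    im=cv2.resize(cv2.imread(src)[y:y+h,x:x+w],None,fx=s,fy=s,interpolation=cv2.INTER_CUBIC)
    th=np.linspace(0,2*np.pi,80)
    for r,z in((.034,.085),(.028,0)):
        P=np.c_[X[0]+r*np.cos(th),X[1]+r*np.sin(th),0*th+z]; q=((proj(n,P)-[x,y]+.5)*s).astype(int)
        cv2.polylines(im,[q],True,(255,255,0),1)
    cv2.imwrite(out,im); return im
c=(.510,-.2235)
a=ov("top",c,"pics/top0.png",380,240,40,45,10,"pics/x.png");b=ov("scene",c,"pics/scene0.png",225,280,40,60,9,"pics/x2.png")
o=np.zeros((540,800,3),np.uint8);o[:450,:400]=a;o[:540,400:760]=b;cv2.imwrite("pics/ov.png",o)
```

```text
(array([ 0.7506, -0.114 ,  0.2044]), array([[-0.5752, -0.5612]]), array([[-1.1231,  0.1748]]))
(array([ 0.7565, -0.1813,  0.1981]), array([[-0.2371, -0.2202]]), array([[-0.4697,  0.0676]]))
(array([ 0.7536, -0.1478,  0.2007]), array([[-0.3547, -0.3373]]), array([[-0.6973,  0.1046]]))
0.19 [ 0.7388 -0.152   0.19  ] [ 0.7315 -0.1397  0.19  ] [ 0.7321 -0.1518  0.19  ]
0.2 [ 0.7361 -0.1509  0.2   ] [ 0.7372 -0.1466  0.2   ] [ 0.7294 -0.1507  0.2   ]
0.21 [ 0.7334 -0.1498  0.21  ] [ 0.7428 -0.1535  0.21  ] [ 0.7268 -0.1496  0.21  ]
0.22 [ 0.7307 -0.1487  0.22  ] [ 0.7485 -0.1604  0.22  ] [ 0.7242 -0.1485  0.22  ]
column top [ 0.7679 -0.1633  0.15  ] [ 0.7717 -0.1692  0.17  ]
```

View pics/ov.png

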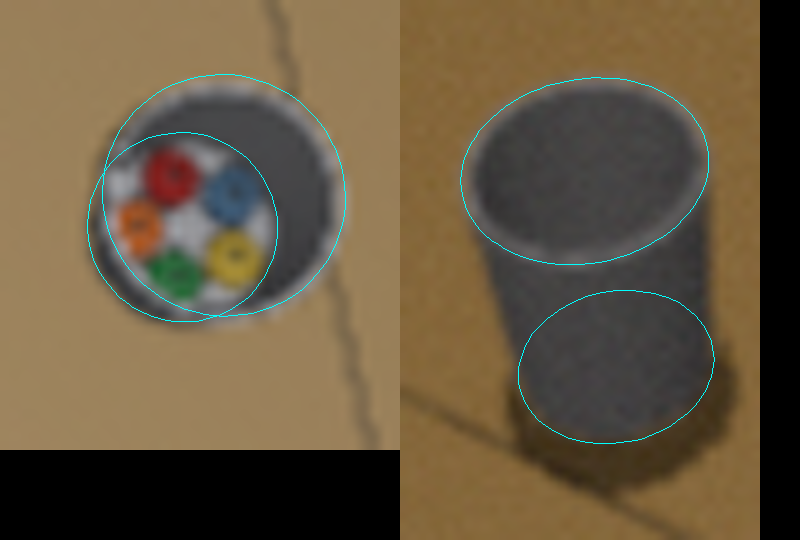

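```bash
cat >> h.py <<'E'
def go(x,y,z,jaw):
    s=robot.read_state(); R=Rn.from_rotvec(s['orientation']).as_matrix()
    d=R.T@(np.array([x,y,z])-s['tool_pos']); zt=R[:,2]; a=np.degrees(np.arctan2(zt[1],zt[0]))
    e=(jaw-a+90)%180-90   # ccw from above; half turn equal
    print("t",round(s['t'],2),"pos",s['tool_pos'].round(4),"jaw",a.round(2),"down",R[:,1].round(4),"F",s['force'].round(1),"op",s['opening'].round(4))
    print("linear",d.round(4),"yaw",np.radians(-e).round(4),"q6",s['q'][5].round(2))
E
python3 - <<'E'
from h import *
go(.51,-.2235,.2,-19.3)
E
```

```text
Traceback (most recent call last):
  File "h.py", line 18, in go
    print("t",round(s['t'],2),"pos",s['tool_pos'].round(4),"jaw",a.round(2),"down",R[:,1].round(4),"F",s['force'].round(1),"op",s['opening'].round(4))
                                                                                                                                ^^^^^^^^^^^^^^^^^^
AttributeError: 'float' object has no attribute 'round'
```

```bash
sed -i "s/s\['opening'\].round(4)/round(s['opening'],4)/" h.py
python3 - <<'E'
from h import *
go(.51,-.2235,.2,-19.3)
E
```

```text
t 0.1 pos [ 0.1633 -0.5769  0.2257] jaw -74.2 down [-3.0e-04  1.6e-03 -1.0e+00] F [-0.  -0.2 -0.9] op 0.093
linear [-0.4298  0.0262 -0.2456] yaw -0.9582 q6 -0.09
```

carry_out([
  {"linear": [-0.054,0.003,-0.031],"yaw": -0.12},
  {"linear": [-0.107,0.007,-0.061],"yaw": -0.24},
  {"linear": [-0.161,0.01,-0.092],"yaw": -0.36},
  {"linear": [-0.215,0.013,-0.123],"yaw": -0.48},
  {"linear": [-0.269,0.016,-0.154],"yaw": -0.6},
], gripper=1)

```text
t: 0.72
tool_pos: [0.3811, -0.3536, 0.2096]
orientation: [-0.798, 1.699, -1.696]
force: [0.5, -0.4, -0.3]
opening: 0.0929
```

Run:
```python
from h import *
go(.51,-.2235,.2,-19.3)
```

```text
t 0.72 pos [ 0.3811 -0.3536  0.2096] jaw -39.61 down [-5.0e-04  1.9e-03 -1.0e+00] F [ 0.5 -0.4 -0.3] op 0.0929
linear [-0.1824  0.0098  0.0163] yaw -0.3544 q6 -0.16
```

carry_out([
  {"linear": [-0.061,0.003,0.005],"yaw": -0.12},
  {"linear": [-0.122,0.007,0.011],"yaw": -0.24},
  {"linear": [-0.182,0.01,0.016],"yaw": -0.354},
  {"linear": [-0.182,0.06,0.016],"yaw": -0.354},
  {"linear": [-0.182,0.085,0.016],"yaw": -0.354},
])

```text
t: 1.35
tool_pos: [0.5086, -0.2215, 0.1216]
orientation: [-1.033, 1.456, -1.447]
force: [0.1, -0.9, -0.4]
opening: 0.093
```

Run:
```python
from h import *
go(.51,-.2235,.055,-19.3)
cv2.imwrite("pics/s1.png",robot.read_camera("scene"));crop("pics/s1.png",180,180,160,170,4,"pics/s1c.png")
```

```text
t 1.35 pos [ 0.5086 -0.2215  0.1216] jaw -19.19 down [-0.0039  0.0037 -1.    ] F [ 0.1 -0.9 -0.4] op 0.093
linear [0.0016 0.0666 0.0023] yaw 0.0019 q6 -0.17
```

View pics/s1c.png

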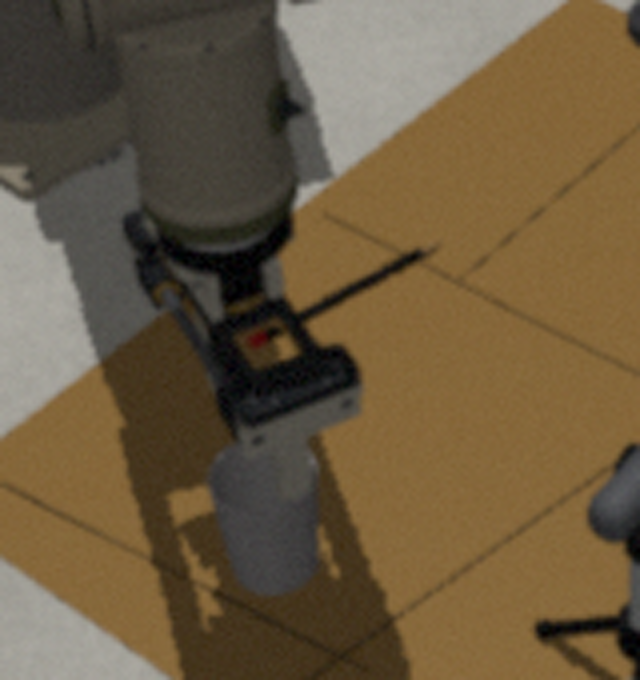

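The fingers straddle the cup, whose rim is at about crop (265,460) under the gripper. I'll descend and grip.

carry_out([
  {"linear": [0.0015,0.035,0.002],"yaw": 0},
  {"linear": [0.0015,0.0665,0.002],"yaw": 0},
  {"linear": [0.0015,0.0665,0.002],"yaw": 0},
])

```text
t: 1.78
tool_pos: [0.5053, -0.2217, 0.0494]
orientation: [-1.037, 1.466, -1.441]
force: [0.3, -0.5, -0.4]
opening: 0.0932
```

carry_out([
  {"linear": [0,0,0]},
  {"linear": [0,0,0]},
  {"linear": [0,0,0]},
  {"linear": [0,0,0]},
], gripper=0, newtons=12)

```text
$.increments[0]: bad value
```

Run:
```python
from h import *
go(.51,-.2235,.2,-19.3)
```

```text
t 1.77 pos [ 0.5053 -0.2217  0.0494] jaw -19.26 down [-0.0127  0.0085 -0.9999] F [ 0.3 -0.5 -0.4] op 0.0932
linear [-0.0004 -0.1506  0.0028] yaw 0.0008 q6 -0.17
```

carry_out([
  {"linear": [0,-0.004,0],"yaw": 0},
  {"linear": [0,-0.004,0],"yaw": 0},
  {"linear": [0,-0.004,0],"yaw": 0},
  {"linear": [0,-0.004,0],"yaw": 0},
], gripper=0, newtons=12)

```text
t: 2.28
tool_pos: [0.5066, -0.2223, 0.0549]
orientation: [-1.035, 1.464, -1.443]
force: [1.5, -0.6, 4.9]
opening: 0.0661
```

Run:
```python
from h import *
go(.51,-.2235,.2,-19.3)
```

```text
t 2.27 pos [ 0.5066 -0.2223  0.0549] jaw -19.26 down [-0.0101  0.0072 -0.9999] F [ 1.5 -0.6  4.9] op 0.0661
linear [-0.0005 -0.1452  0.0019] yaw 0.0007 q6 -0.17
```

carry_out([
  {"linear": [0,-0.02,0],"yaw": 0},
  {"linear": [0,-0.06,0],"yaw": 0},
  {"linear": [0,-0.1,0],"yaw": 0},
  {"linear": [0,-0.12,0],"yaw": 0},
  {"linear": [0,-0.12,0],"yaw": 0},
])

```text
t: 2.9
tool_pos: [0.5087, -0.2237, 0.1768]
orientation: [-1.034, 1.461, -1.445]
force: [0.9, 0.3, -1.0]
opening: 0.0656
```

Run:
```python
from h import *
go(.531,.243,.17,-19.3)
cv2.imwrite("pics/s2.png",robot.read_camera("scene"));crop("pics/s2.png",180,140,160,170,4,"pics/s2c.png")
```

```text
t 2.9 pos [ 0.5087 -0.2237  0.1768] jaw -19.26 down [-0.0071  0.0055 -1.    ] F [ 0.9  0.3 -1. ] op 0.0656
linear [-0.4479  0.0092 -0.1329] yaw 0.0007 q6 -0.17
```

View pics/s2c.png

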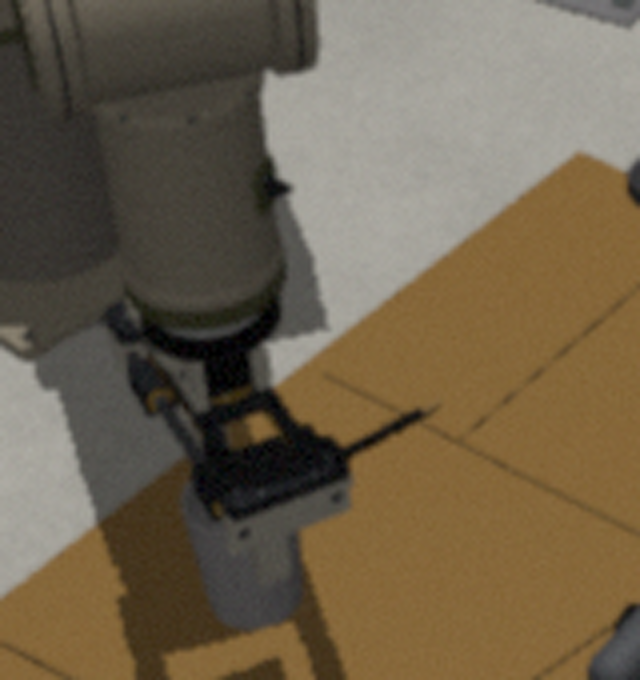

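The cup is lifted and upright at about crop (245,560). Now I'll carry it to the box.

carry_out([
  {"linear": [-0.025,0,-0.007],"yaw": 0},
  {"linear": [-0.07,0,-0.021],"yaw": 0},
  {"linear": [-0.12,0,-0.036],"yaw": 0},
  {"linear": [-0.17,0,-0.05],"yaw": 0},
  {"linear": [-0.22,0,-0.065],"yaw": 0},
])

```text
t: 3.58
tool_pos: [0.5174, 0.0076, 0.1736]
orientation: [-1.038, 1.467, -1.442]
force: [1.5, 0.1, -1.0]
opening: 0.0656
```

Run:
```python
from h import *
go(.531,.243,.17,-19.3)
```

```text
t 3.58 pos [0.5174 0.0076 0.1736] jaw -19.28 down [-0.0138  0.0074 -0.9999] F [ 1.5  0.1 -1. ] op 0.0656
linear [-0.2267  0.0052 -0.0648] yaw 0.0004 q6 0.25
```

carry_out([
  {"linear": [-0.055,0.001,-0.015],"yaw": 0},
  {"linear": [-0.11,0.002,-0.031],"yaw": 0},
  {"linear": [-0.165,0.004,-0.047],"yaw": 0},
  {"linear": [-0.21,0.005,-0.06],"yaw": 0},
  {"linear": [-0.227,0.005,-0.065],"yaw": 0},
])

```text
t: 4.2
tool_pos: [0.5291, 0.2454, 0.1673]
orientation: [-1.044, 1.467, -1.44]
force: [0.1, 0.5, -0.6]
opening: 0.0654
```

carry_out([
  {"linear": [0,0,0],"yaw": 0},
  {"linear": [0,0,0],"yaw": 0},
])

```text
t: 4.45
tool_pos: [0.5285, 0.244, 0.166]
orientation: [-1.046, 1.468, -1.44]
force: [0.1, -0.4, -0.7]
opening: 0.0659
```

Run:
```python
from h import *
go(.531,.243,.12,-19.3)
cv2.imwrite("pics/s3.png",robot.read_camera("scene"));crop("pics/s3.png",290,100,160,150,4,"pics/s3c.png")
cv2.imwrite("pics/t3.png",robot.read_camera("top"));crop("pics/t3.png",160,170,140,120,5,"pics/t3c.png")
```

```text
t 4.45 pos [0.5285 0.244  0.166 ] jaw -19.17 down [-0.0201  0.0049 -0.9998] F [ 0.1 -0.4 -0.7] op 0.0659
linear [0.     0.0459 0.0036] yaw 0.0023 q6 0.67
```

View pics/s3c.png

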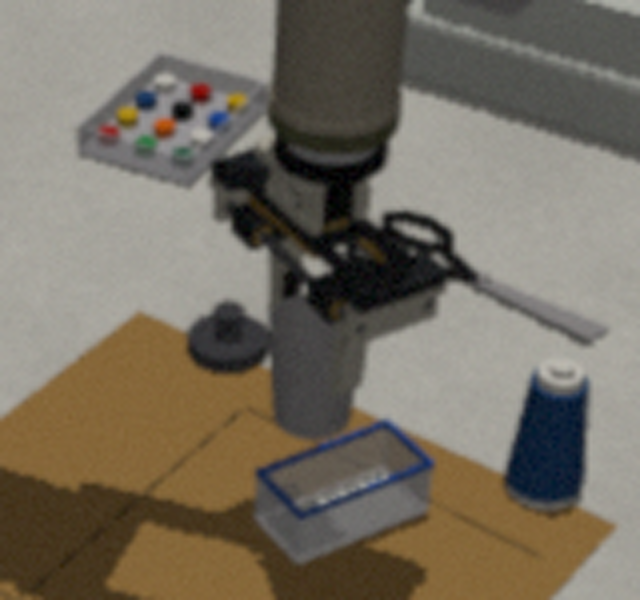

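View pics/t3c.png

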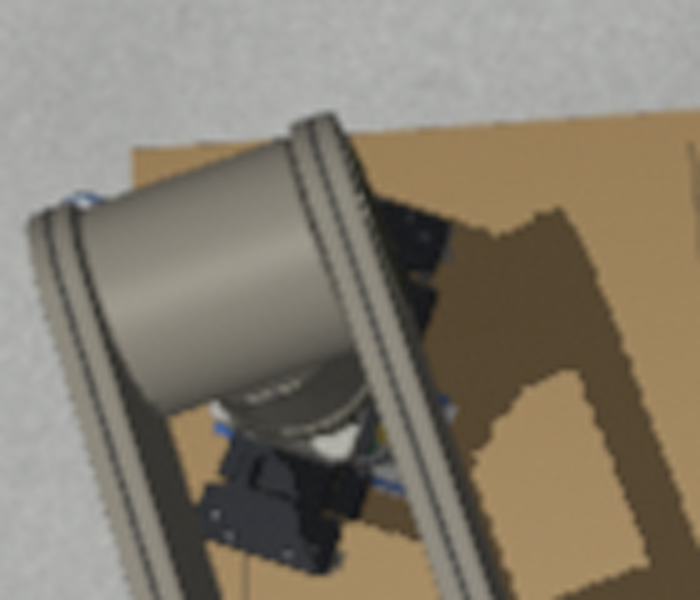

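Run:
```python
from h import *
go(.525,.2263,.112,-19.3)
```

```text
t 4.55 pos [0.5292 0.2438 0.1669] jaw -19.22 down [-0.0185  0.0056 -0.9998] F [-1.3 -0.9 -2. ] op 0.0653
linear [0.0179 0.0549 0.0029] yaw 0.0013 q6 0.67
```

carry_out([
  {"linear": [0.009,0.025,0.0015],"yaw": 0},
  {"linear": [0.018,0.05,0.003],"yaw": 0},
  {"linear": [0.018,0.057,0.003],"yaw": 0},
  {"linear": [0.018,0.06,0.003],"yaw": 0},
  {"linear": [0.018,0.063,0.003],"yaw": 0},
], newtons=7)

```text
t: 5.18
tool_pos: [0.5258, 0.2265, 0.1051]
orientation: [-1.042, 1.468, -1.441]
force: [0.1, 1.0, -1.6]
opening: 0.0658
```

Run:
```python
from h import *
go(.525,.2263,.105,-19.3)
cv2.imwrite("pics/s4.png",robot.read_camera("scene"));crop("pics/s4.png",290,100,160,150,4,"pics/s4c.png")
```

```text
t 5.17 pos [0.5258 0.2265 0.1051] jaw -19.23 down [-0.0166  0.0063 -0.9998] F [ 0.1  1.  -1.6] op 0.0658
linear [ 0.0005  0.0001 -0.0007] yaw 0.0012 q6 0.64
```

View pics/s4c.png

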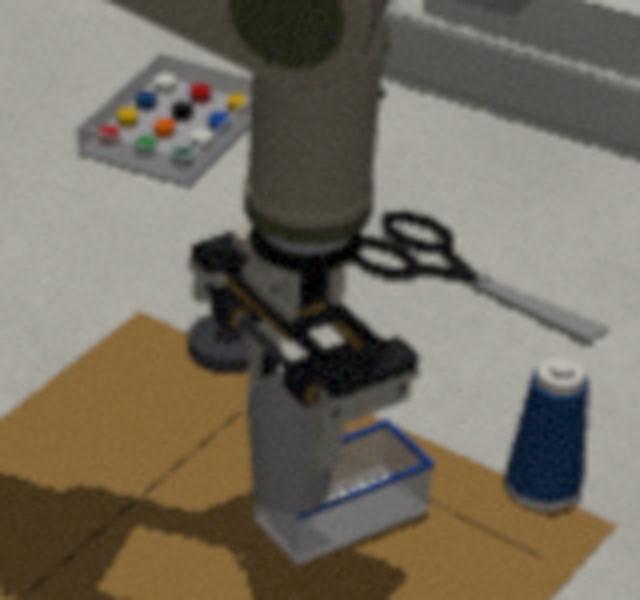

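The cup foot sits at the near end of the box, at about crop (290,510). I'll press lightly and start tipping it forward.

carry_out([
  {"linear": [0,0.003,0],"yaw": 0},
  {"linear": [0,0.005,0],"yaw": 0},
  {"linear": [0,0.006,0],"yaw": 0},
])

```text
t: 5.6
tool_pos: [0.5281, 0.2276, 0.1019]
orientation: [-1.036, 1.464, -1.441]
force: [-0.5, -0.4, 11.2]
opening: 0.0656
```

carry_out([
  {"linear": [-0.005,0.002,0],"yaw": 0},
  {"linear": [-0.01,0.002,0],"yaw": 0},
  {"linear": [-0.015,0.0025,0],"yaw": 0},
  {"linear": [-0.02,0.003,0],"yaw": 0},
  {"linear": [-0.025,0.004,0],"yaw": 0},
])

```text
t: 6.22
tool_pos: [0.5364, 0.2517, 0.098]
orientation: [-1.036, 1.464, -1.441]
force: [-0.8, 0.6, 2.6]
opening: 0.0659
```

Run:
```python
from h import *
go(.525,.2263,.105,-19.3)
cv2.imwrite("pics/s5.png",robot.read_camera("scene"));crop("pics/s5.png",290,100,160,150,4,"pics/s5c.png")
```

```text
t 6.22 pos [0.5364 0.2517 0.098 ] jaw -19.19 down [-0.0109  0.0082 -0.9999] F [-0.8  0.6  2.6] op 0.0659
linear [ 0.0277 -0.0071 -0.0025] yaw 0.002 q6 0.68
```

View pics/s5c.png

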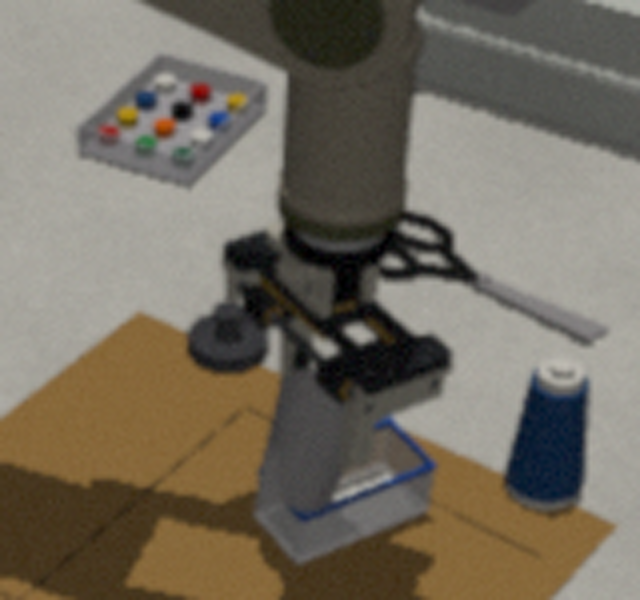

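The cup tips forward as planned and the box hasn't moved.

carry_out([
  {"linear": [-0.011,0.005,0],"yaw": 0},
  {"linear": [-0.021,0.011,0],"yaw": 0},
  {"linear": [-0.029,0.017,0],"yaw": 0},
  {"linear": [-0.036,0.024,0],"yaw": 0},
  {"linear": [-0.041,0.03,0],"yaw": 0},
])

```text
t: 6.9
tool_pos: [0.5495, 0.2918, 0.0673]
orientation: [-1.036, 1.464, -1.44]
force: [-0.7, 2.5, 2.9]
opening: 0.0659
```

Run:
```python
from h import *
go(.525,.2263,.105,-19.3)
cv2.imwrite("pics/s6.png",robot.read_camera("scene"));crop("pics/s6.png",290,100,160,150,4,"pics/s6c.png")
```

```text
t 6.9 pos [0.5495 0.2918 0.0673] jaw -19.16 down [-0.0113  0.0087 -0.9999] F [-0.7  2.5  2.9] op 0.0659
linear [ 0.0697 -0.0379 -0.0021] yaw 0.0024 q6 0.73
```

View pics/s6c.png

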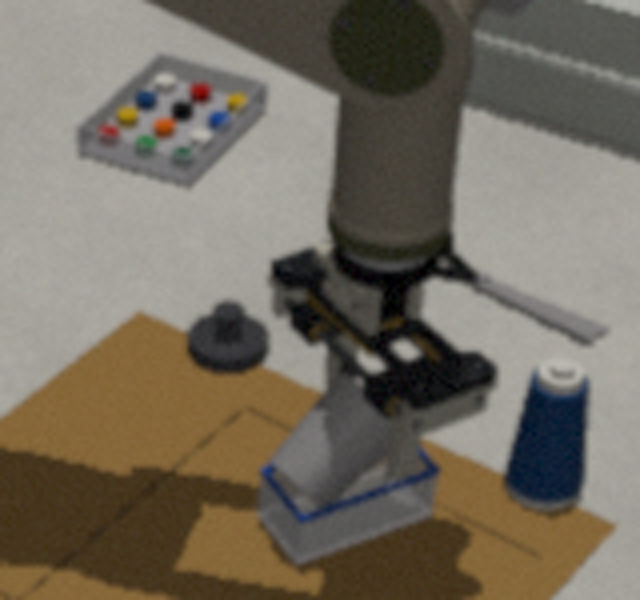

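carry_out([
  {"linear": [-0.004,0.005,0],"yaw": 0},
  {"linear": [-0.007,0.01,0],"yaw": 0},
  {"linear": [-0.009,0.015,0],"yaw": 0},
  {"linear": [-0.01,0.018,0],"yaw": 0},
])

```text
t: 7.45
tool_pos: [0.5582, 0.297, 0.0566]
orientation: [-1.031, 1.455, -1.45]
force: [-10.0, -33.8, 60.3]
opening: 0.0658
```

Run:
```python
from h import *
go(.525,.2263,.105,-19.3)
cv2.imwrite("pics/s7.png",robot.read_camera("scene"));crop("pics/s7.png",290,100,160,150,4,"pics/s7c.png")
```

```text
t 7.45 pos [0.5582 0.297  0.0566] jaw -19.28 down [-0.0017  0.002  -1.    ] F [-10.  -33.8  60.3] op 0.0658
linear [ 0.0776 -0.0485 -0.0081] yaw 0.0004 q6 0.74
```

View pics/s7c.png

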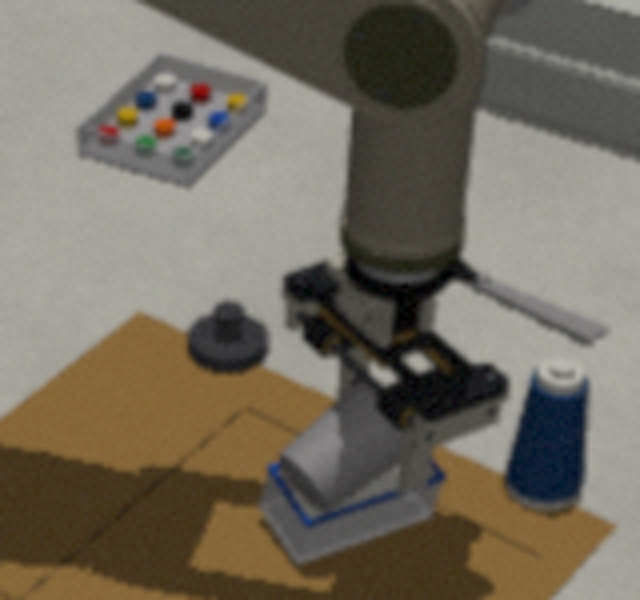

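Force spiked to 60 N, probably a fingertip on the box rim. I'll back off upward now.

carry_out([
  {"linear": [0,-0.02,0],"yaw": 0},
  {"linear": [0,-0.045,0],"yaw": 0},
  {"linear": [0,-0.06,0],"yaw": 0},
  {"linear": [0,-0.06,0],"yaw": 0},
], newtons=12)

```text
t: 8.0
tool_pos: [0.5592, 0.2967, 0.1172]
orientation: [-1.029, 1.454, -1.451]
force: [-0.0, 0.2, -1.9]
opening: 0.0659
```

Run:
```python
from h import *
go(.525,.2263,.105,-19.3)
cv2.imwrite("pics/s8.png",robot.read_camera("scene"));crop("pics/s8.png",290,100,160,150,4,"pics/s8c.png")
```

```text
t 8.0 pos [0.5592 0.2967 0.1172] jaw -19.3 down [ 4.0e-04  2.4e-03 -1.0e+00] F [-0.   0.2 -1.9] op 0.0659
linear [ 0.0778  0.0121 -0.009 ] yaw -0.0 q6 0.74
```

View pics/s8c.png

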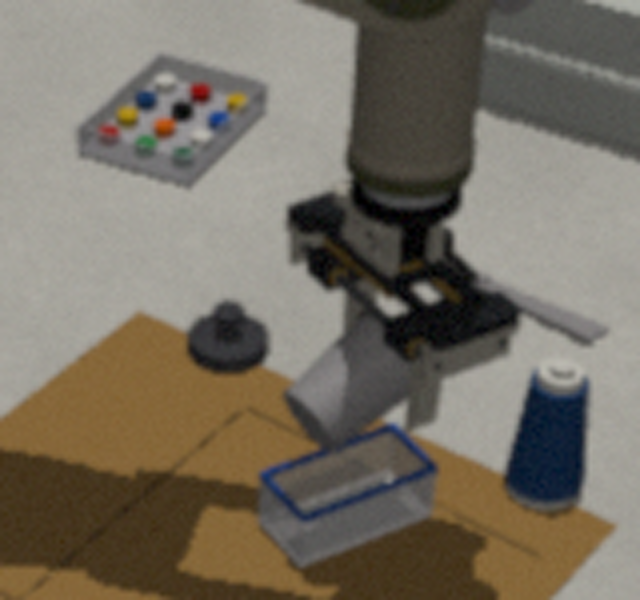

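Run:
```python
from h import *
np.set_printoptions(precision=4,suppress=True)
S=lambda u,v:(290+u/4-.4,100+v/4-.4)
P2=np.array([back("scene",S(*c),.05) for c in [(263,477),(391,431),(435,467),(304,516)]]);print(P2,P2.mean(0))
l=(P2[1]+P2[2]-P2[0]-P2[3])/2; print(np.degrees(np.arctan2(l[1],l[0])))
u=np.array([.3305,.9438,0]); G=np.array([.5592,.2967,.135]); w=np.array([.944,-.33,0])
im=cv2.imread("pics/s8c.png"); 
for th,col in((55,(0,0,255)),(65,(0,255,0)),(75,(255,0,0))):
    t=np.radians(th); ax=u*np.sin(t)+np.array([0,0,np.cos(t)]); f=u*np.cos(t)-np.array([0,0,np.sin(t)])
    a=np.linspace(0,6.28,50)
    for h,r in((0,.028),(.085,.034)):
        P=G+(h-.07)*ax+r*(np.cos(a)[:,None]*f+np.sin(a)[:,None]*w)
        q=((proj("scene",P)-[290,100]+.5)*4).astype(int); cv2.polylines(im,[q],True,col,1)
cv2.imwrite("pics/o8.png",im)
```

```text
[[0.5028 0.2259 0.05  ]
 [0.5434 0.3324 0.05  ]
 [0.5937 0.319  0.05  ]
 [0.5532 0.2108 0.05  ]] [0.5483 0.272  0.05  ]
69.31301525531512
```

View pics/o8.png

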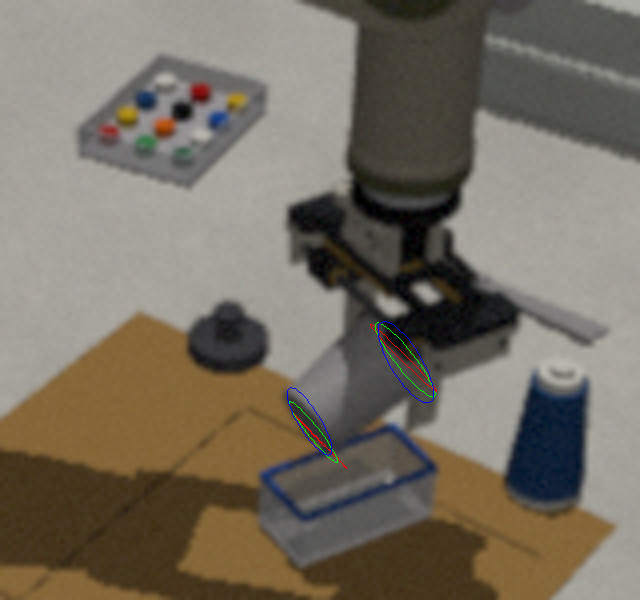

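carry_out([
  {"linear": [0.012,0,-0.001],"yaw": 0},
  {"linear": [0.024,0,-0.002],"yaw": 0},
  {"linear": [0.036,0.005,-0.003],"yaw": 0},
  {"linear": [0.036,0.022,-0.003],"yaw": 0},
  {"linear": [0.036,0.037,-0.003],"yaw": 0},
], newtons=8)

```text
t: 8.68
tool_pos: [0.5432, 0.2633, 0.0773]
orientation: [-1.031, 1.455, -1.451]
force: [-1.0, -0.3, -0.8]
opening: 0.0659
```

Run:
```python
from h import *
go(.5466,.2702,.06,-19.3)
cv2.imwrite("pics/s9.png",robot.read_camera("scene"));crop("pics/s9.png",290,100,160,150,4,"pics/s9c.png")
```

```text
t 8.68 pos [0.5432 0.2633 0.0773] jaw -19.31 down [-0.0021  0.0016 -1.    ] F [-1.  -0.3 -0.8] op 0.0659
linear [-0.0076  0.0173  0.001 ] yaw -0.0002 q6 0.7
```

View pics/s9c.png

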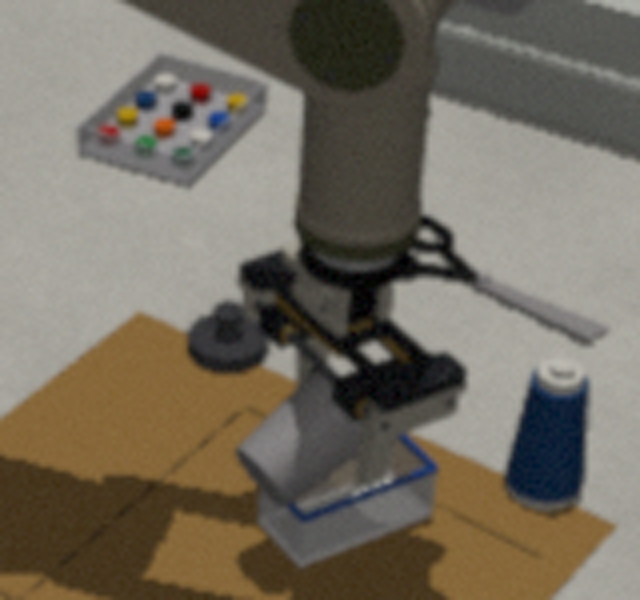

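The foot overhangs the near short wall at about crop (275,480) and the mouth is inside the box. Pressing down will rotate the cup past 90°.

carry_out([
  {"linear": [-0.002,0.005,0.001],"yaw": 0},
  {"linear": [-0.004,0.01,0.001],"yaw": 0},
  {"linear": [-0.006,0.014,0.001],"yaw": 0},
  {"linear": [-0.007,0.017,0.001],"yaw": 0},
])

```text
t: 9.22
tool_pos: [0.5457, 0.2698, 0.0583]
orientation: [-1.034, 1.456, -1.451]
force: [0.3, 0.9, 2.2]
opening: 0.0658
```

Run:
```python
from h import *
go(.5466,.2702,.06,-19.3)
cv2.imwrite("pics/s10.png",robot.read_camera("scene"));crop("pics/s10.png",290,100,160,150,4,"pics/s10c.png")
```

```text
t 9.22 pos [0.5457 0.2698 0.0583] jaw -19.28 down [-0.0039  0.001  -1.    ] F [0.3 0.9 2.2] op 0.0658
linear [-0.0007 -0.0017  0.0007] yaw 0.0003 q6 0.71
```

View pics/s10c.png

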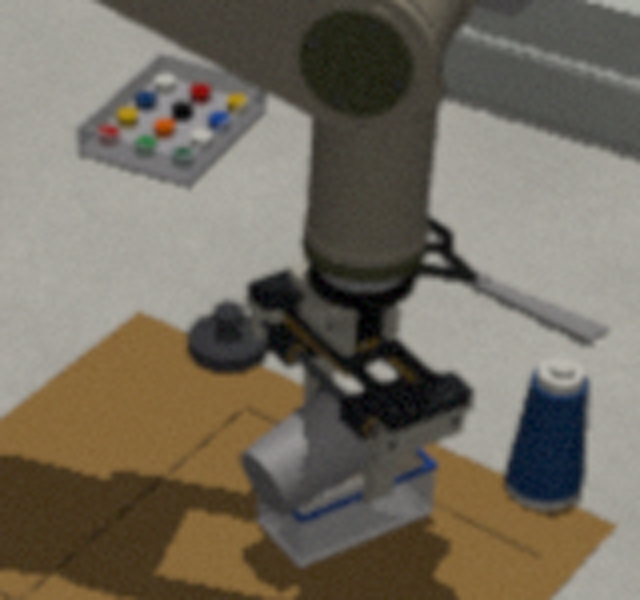

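carry_out([
  {"linear": [-0.001,0.003,0],"yaw": 0},
  {"linear": [-0.001,0.005,0],"yaw": 0},
  {"linear": [-0.001,0.006,0],"yaw": 0},
  {"linear": [-0.001,0.006,0],"yaw": 0},
])

```text
t: 9.78
tool_pos: [0.5457, 0.2705, 0.0517]
orientation: [-1.034, 1.456, -1.451]
force: [0.1, 1.3, 1.3]
opening: 0.0663
```

Run:
```python
from h import *
go(.5466,.2702,.06,-19.3)
cv2.imwrite("pics/s11.png",robot.read_camera("scene"));crop("pics/s11.png",340,180,70,70,9,"pics/s11c.png")
```

```text
t 9.78 pos [0.5457 0.2705 0.0517] jaw -19.29 down [-4.6e-03  6.0e-04 -1.0e+00] F [0.1 1.3 1.3] op 0.0663
linear [-0.     -0.0083  0.0009] yaw 0.0002 q6 0.71
```

View pics/s11c.png

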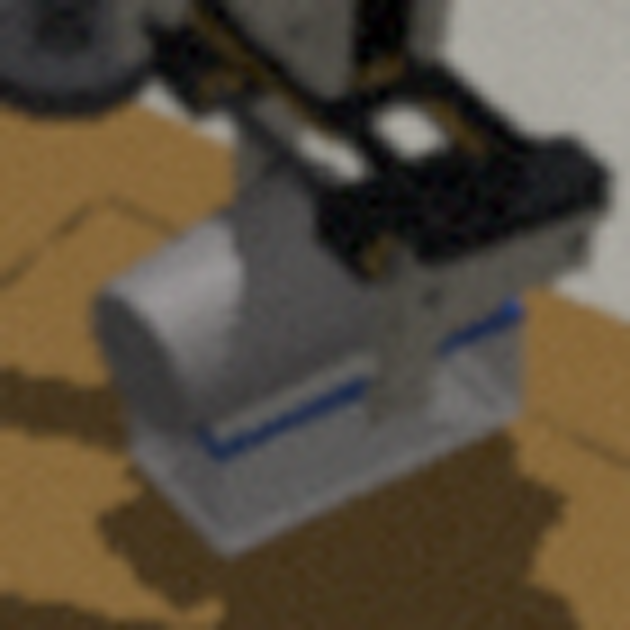

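```bash
cat >> h.py <<'E'
def cupov(src,G,ths,x,y,w_,h_,s,out,jaw=-19.3):
    im=cv2.resize(cv2.imread(src)[y:y+h_,x:x+w_],None,fx=s,fy=s,interpolation=cv2.INTER_CUBIC)
    j=np.radians(jaw); w=np.array([np.cos(j),np.sin(j),0]); u=np.array([-np.sin(j),np.cos(j),0]); G=np.array(G)
    for th,col in zip(ths,((0,0,255),(0,255,0),(255,0,0))):
        t=np.radians(th); ax=u*np.sin(t)+np.array([0,0,np.cos(t)]); f=u*np.cos(t)-np.array([0,0,np.sin(t)])
        a=np.linspace(0,6.28,50)
        for h,r in((0,.028),(.085,.034)):
            P=G+(h-.07)*ax+r*(np.cos(a)[:,None]*f+np.sin(a)[:,None]*w)
            q=((proj("scene",P)-[x,y]+.5)*s).astype(int); cv2.polylines(im,[q],True,col,1)
    cv2.imwrite(out,im)
E
python3 - <<'E'
from h import *
cupov("pics/s11.png",(.5457,.2705,.072),(80,90,100),340,180,70,70,9,"pics/o11.png")
E
```

```text
(no output)
```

View pics/o11.png

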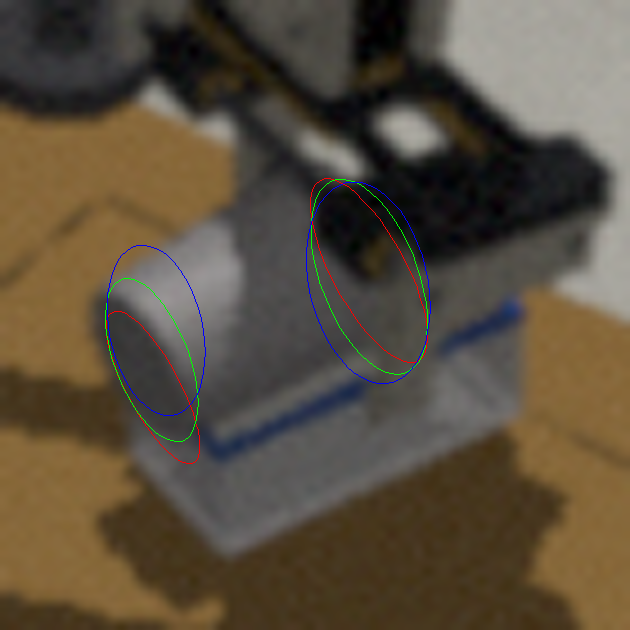

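carry_out([
  {"linear": [0,0.002,0],"yaw": 0},
  {"linear": [0,0.004,0],"yaw": 0},
  {"linear": [0,0.005,0],"yaw": 0},
  {"linear": [0,0.005,0],"yaw": 0},
])

```text
t: 10.32
tool_pos: [0.5456, 0.2705, 0.0466]
orientation: [-1.034, 1.456, -1.451]
force: [-0.1, 0.5, 0.8]
opening: 0.0657
```

Run:
```python
from h import *
go(.5466,.2702,.06,-19.3)
cv2.imwrite("pics/s12.png",robot.read_camera("scene"))
cupov("pics/s12.png",(.5457,.2705,.067),(85,95),340,180,70,70,9,"pics/o12.png")
```

```text
t 10.32 pos [0.5456 0.2705 0.0466] jaw -19.29 down [-4.7e-03  5.0e-04 -1.0e+00] F [-0.1  0.5  0.8] op 0.0657
linear [-0.0001 -0.0134  0.001 ] yaw 0.0001 q6 0.71
```

View pics/o12.png

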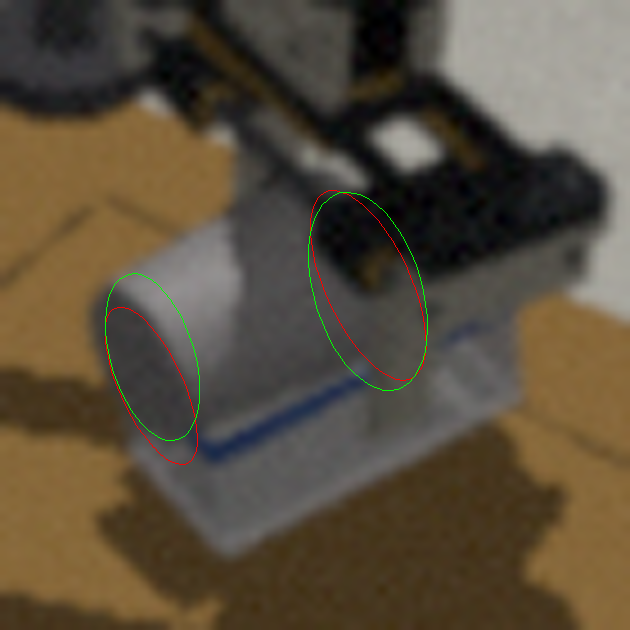

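carry_out([
  {"linear": [0,0.003,0],"yaw": 0},
  {"linear": [0,0.003,0],"yaw": 0},
  {"linear": [0,0.003,0],"yaw": 0},
  {"linear": [0,0.003,0],"yaw": 0},
  {"linear": [0,0.003,0],"yaw": 0},
])

```text
t: 11.0
tool_pos: [0.5455, 0.2705, 0.0436]
orientation: [-1.035, 1.456, -1.451]
force: [0.8, 1.8, 0.8]
opening: 0.0656
```

Run:
```python
from h import *
go(.5466,.2702,.06,-19.3)
cv2.imwrite("pics/s13.png",robot.read_camera("scene"));crop("pics/s13.png",340,180,70,70,9,"pics/s13c.png")
cv2.imwrite("pics/t13.png",robot.read_camera("top"));crop("pics/t13.png",180,210,90,80,7,"pics/t13c.png")
```

```text
t 11.0 pos [0.5455 0.2705 0.0436] jaw -19.29 down [-4.8e-03  5.0e-04 -1.0e+00] F [0.8 1.8 0.8] op 0.0656
linear [-0.0001 -0.0164  0.0011] yaw 0.0002 q6 0.71
```

View pics/s13c.png

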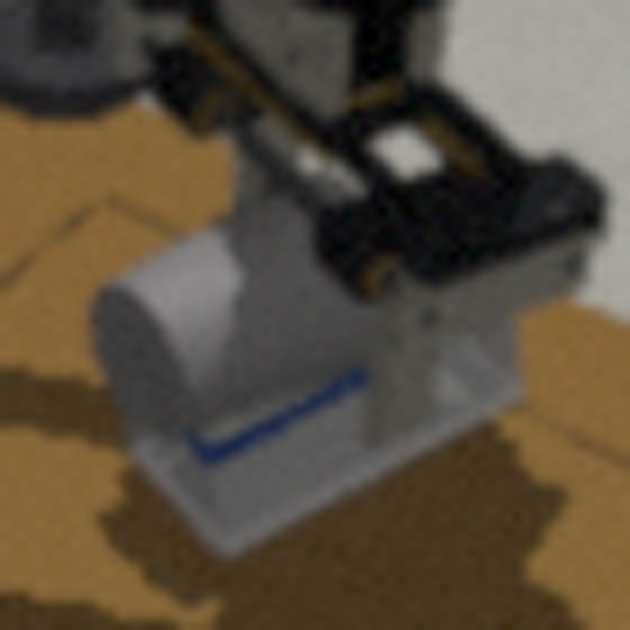

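View pics/t13c.png

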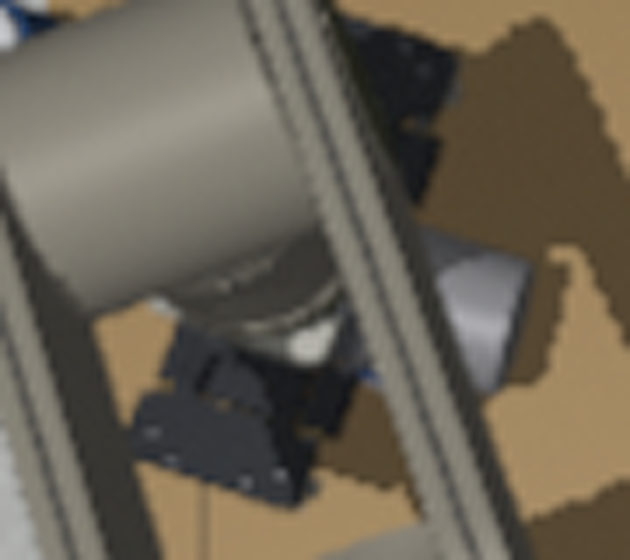

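Run:
```python
from h import *
cupov("pics/s13.png",(.5455,.2705,.072),(85,90,95),340,180,70,70,9,"pics/o13.png")
cupov("pics/s13.png",(.5455-.0017,.2705-.0047,.068),(85,90,95),340,180,70,70,9,"pics/o13b.png")
cv2.imwrite("pics/o13.png",np.hstack([cv2.imread("pics/o13.png")[100:520,60:460],cv2.imread("pics/o13b.png")[100:520,60:460]]))
```

```text
(no output)
```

View pics/o13.png

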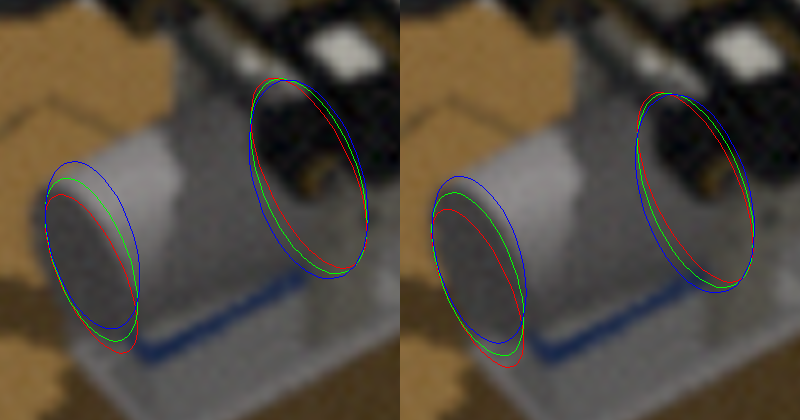

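Run:
```python
from h import *
im=cv2.imread("pics/s13.png")[180:250,340:410]
h=cv2.cvtColor(im,cv2.COLOR_BGR2HSV).astype(float); h[...,1]=np.minimum(255,h[...,1]*3); h[...,2]=np.minimum(255,h[...,2]*1.6)
o=cv2.cvtColor(h.astype(np.uint8),cv2.COLOR_HSV2BGR); cv2.imwrite("pics/e13.png",cv2.resize(o,None,fx=8,fy=8,interpolation=cv2.INTER_CUBIC))
```

```text
(no output)
```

View pics/e13.png

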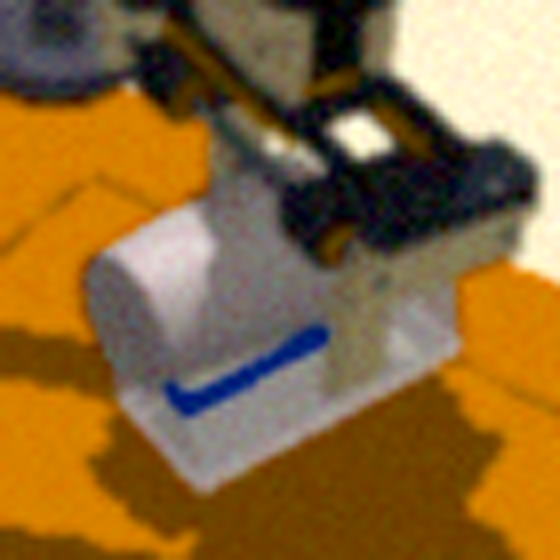

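No beads show in the box yet and the cup is at about 93°. I'll shift the cup back so that pressing tilts it further.

carry_out([
  {"linear": [0,-0.01,0],"yaw": 0},
  {"linear": [0.012,-0.012,0],"yaw": 0},
  {"linear": [0.025,-0.008,0],"yaw": 0},
  {"linear": [0.025,-0.003,0],"yaw": 0},
  {"linear": [0.025,0.002,0],"yaw": 0},
])

```text
t: 11.72
tool_pos: [0.5376, 0.247, 0.0418]
orientation: [-1.033, 1.457, -1.451]
force: [-0.8, 2.1, 4.2]
opening: 0.0659
```

Run:
```python
from h import *
go(.5466,.2702,.06,-19.3)
cv2.imwrite("pics/s14.png",robot.read_camera("scene"));crop("pics/s14.png",330,170,80,80,8,"pics/s14c.png")
```

```text
t 11.72 pos [0.5376 0.247  0.0418] jaw -19.33 down [-0.004   0.0013 -1.    ] F [-0.8  2.1  4.2] op 0.0659
linear [-0.0248 -0.0182  0.0007] yaw -0.0005 q6 0.68
```

View pics/s14c.png

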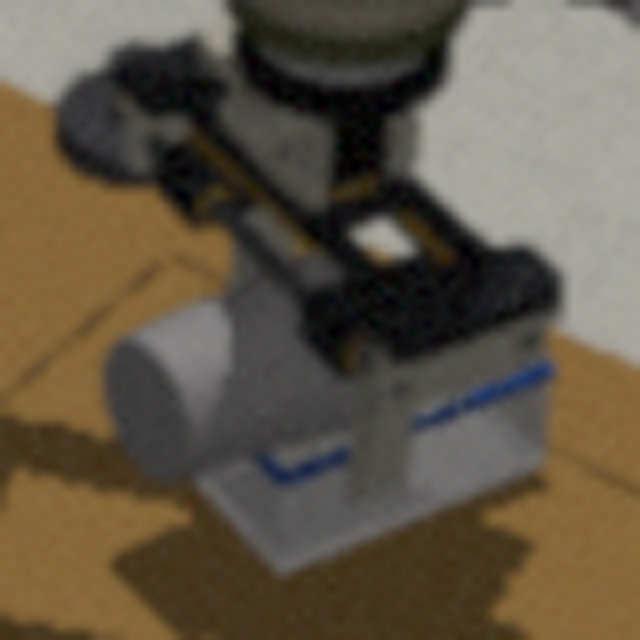

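carry_out([
  {"linear": [0,0.002,0],"yaw": 0},
  {"linear": [0,0.004,0],"yaw": 0},
  {"linear": [0,0.006,0],"yaw": 0},
  {"linear": [0,0.008,0],"yaw": 0},
  {"linear": [0,0.008,0],"yaw": 0},
])

```text
t: 12.4
tool_pos: [0.5376, 0.2475, 0.0333]
orientation: [-1.033, 1.457, -1.45]
force: [0.9, 3.6, 4.5]
opening: 0.0659
```

Run:
```python
from h import *
go(.5466,.2702,.06,-19.3)
cv2.imwrite("pics/s15.png",robot.read_camera("scene"));crop("pics/s15.png",330,170,80,80,8,"pics/s15c.png")
```

```text
t 12.4 pos [0.5376 0.2475 0.0333] jaw -19.3 down [-0.0039  0.0016 -1.    ] F [0.9 3.6 4.5] op 0.0659
linear [-0.0244 -0.0267  0.0009] yaw 0.0001 q6 0.68
```

View pics/s15c.png

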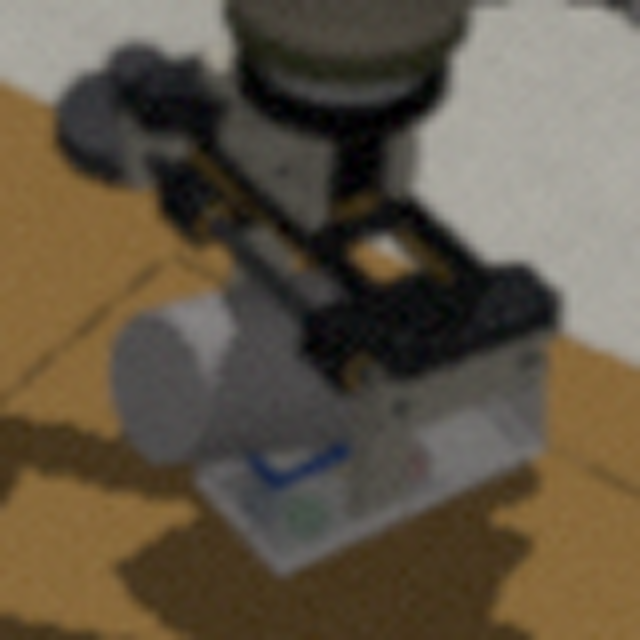

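Beads are now in the box: green at crop (302,515), red (415,465), and bluish (255,500). I'll wait and wiggle to empty the cup.

carry_out([
  {"linear": [0,0.003,0],"yaw": 0},
  {"linear": [0.003,0.002,0],"yaw": 0},
  {"linear": [-0.003,0.003,0],"yaw": 0},
  {"linear": [0.003,0.002,0],"yaw": 0},
  {"linear": [0,0.003,0],"yaw": 0},
])

```text
t: 13.08
tool_pos: [0.5373, 0.2471, 0.0303]
orientation: [-1.034, 1.457, -1.45]
force: [-2.0, 2.5, 4.2]
opening: 0.066
```

carry_out([
  {"linear": [0,-0.02,0],"yaw": 0},
  {"linear": [0,-0.06,0],"yaw": 0},
  {"linear": [0,-0.1,0],"yaw": 0},
  {"linear": [0.04,-0.14,0],"yaw": 0},
  {"linear": [0.08,-0.14,0],"yaw": 0},
], newtons=12)

```text
t: 13.7
tool_pos: [0.5134, 0.1709, 0.1756]
orientation: [-1.027, 1.452, -1.451]
force: [1.1, -1.3, -1.0]
opening: 0.0658
```

Run:
```python
from h import *
go(.5466,.2702,.06,-19.3)
cv2.imwrite("pics/s16.png",robot.read_camera("scene"));crop("pics/s16.png",290,90,160,150,4,"pics/s16c.png")
cv2.imwrite("pics/t16.png",robot.read_camera("top"));crop("pics/t16.png",180,200,110,90,6,"pics/t16c.png")
```

```text
t 13.7 pos [0.5134 0.1709 0.1756] jaw -19.26 down [ 0.0027  0.0022 -1.    ] F [ 1.1 -1.3 -1. ] op 0.0658
linear [-0.1044  0.1159 -0.0017] yaw 0.0007 q6 0.56
```

View pics/s16c.png

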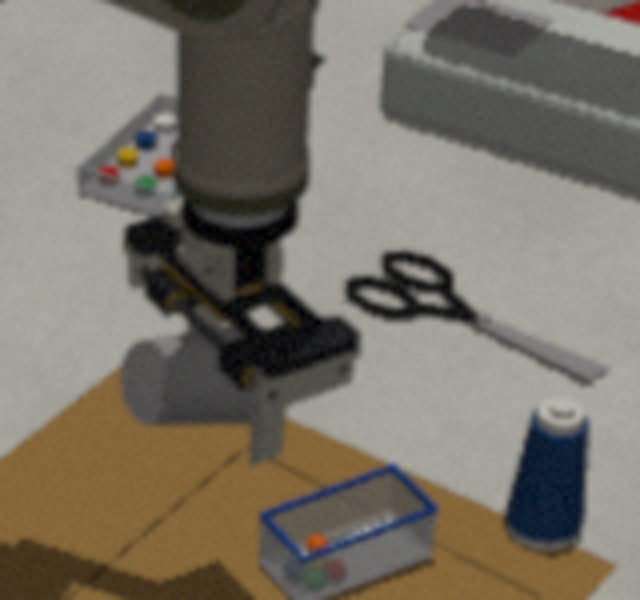

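View pics/t16c.png

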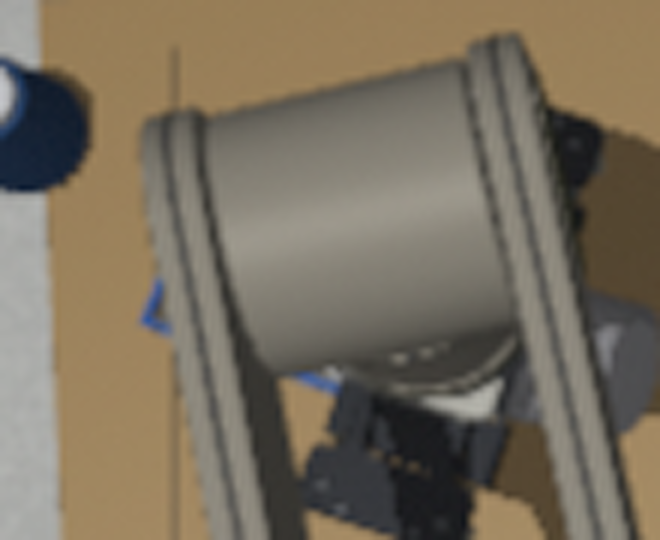

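Orange, red, green and blue are visible in the box, but yellow isn't confirmed. I'll move aside, drop the grip to 3 N to let the cup swing, and look from above.

carry_out([
  {"linear": [0.04,0,0.008],"yaw": 0},
  {"linear": [0.08,0,0.015],"yaw": 0},
  {"linear": [0.115,0,0.022],"yaw": 0},
  {"linear": [0.12,0,0.025],"yaw": 0},
], newtons=3)

```text
t: 14.3
tool_pos: [0.4941, 0.0452, 0.1721]
orientation: [-1.032, 1.459, -1.456]
force: [-0.6, 0.3, -0.4]
opening: 0.0661
```

Run:
```python
from h import *
go(.5,.05,.09,-19.3)
cv2.imwrite("pics/s17.png",robot.read_camera("scene"));crop("pics/s17.png",230,120,170,150,4,"pics/s17c.png")
cv2.imwrite("pics/t17.png",robot.read_camera("top"));crop("pics/t17.png",180,200,110,90,6,"pics/t17c.png")
```

```text
t 14.3 pos [0.4941 0.0452 0.1721] jaw -19.6 down [-4.2e-03 -8.0e-04 -1.0e+00] F [-0.6  0.3 -0.4] op 0.0661
linear [-0.0067  0.0821  0.0042] yaw -0.0052 q6 0.33
```

View pics/s17c.png

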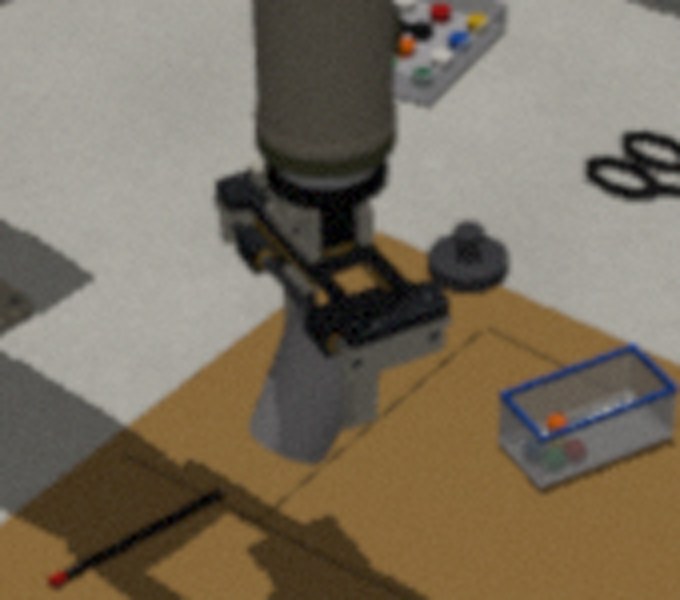

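View pics/t17c.png

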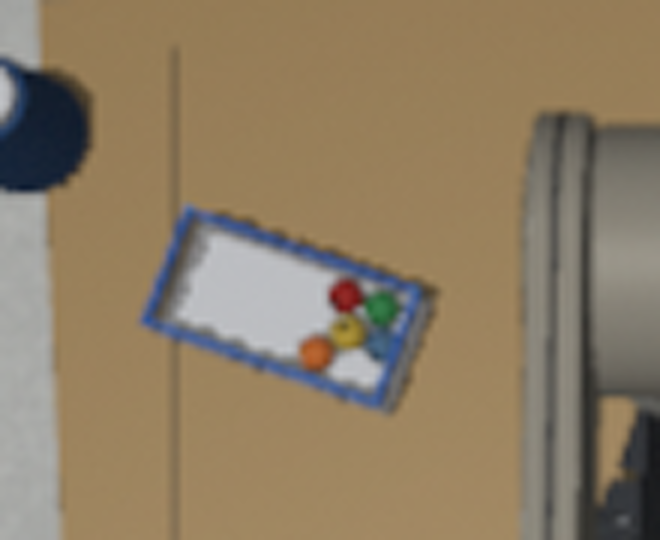

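All five beads are in the box: red (347,295), green (382,308), yellow (348,331), blue (382,345) and orange (316,352). The cup has already swung back to nearly upright.

carry_out([
  {"linear": [0,0.02,0.004],"yaw": 0},
  {"linear": [0,0.04,0.004],"yaw": 0},
  {"linear": [0,0.04,0.004],"yaw": 0},
  {"linear": [0,0.04,0.004],"yaw": 0},
])

```text
t: 14.9
tool_pos: [0.4986, 0.046, 0.1328]
orientation: [-1.032, 1.457, -1.454]
force: [0.3, 0.3, -1.1]
opening: 0.0657
```

Run:
```python
from h import *
go(.5,.05,.09,-19.3)
cv2.imwrite("pics/s18.png",robot.read_camera("scene"))
cupov("pics/s18.png",tuple(robot.read_state()['tool_pos']+[0,0,.027]),(0,15,30),250,170,100,100,6,"pics/s18c.png")
```

```text
t 14.9 pos [0.4986 0.046  0.1328] jaw -19.48 down [-3.2e-03  1.0e-04 -1.0e+00] F [ 0.3  0.3 -1.1] op 0.0657
linear [-0.0043  0.0428  0.0001] yaw -0.0031 q6 0.33
```

View pics/s18c.png

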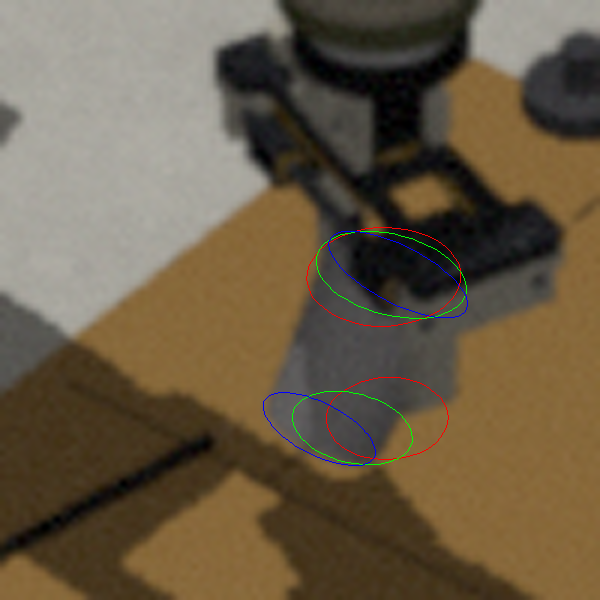

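carry_out([
  {"linear": [0,0.03,0],"yaw": 0},
  {"linear": [0,0.06,0],"yaw": 0},
  {"linear": [0,0.072,0],"yaw": 0},
  {"linear": [0,0.078,0],"yaw": 0},
  {"linear": [0,0.08,0],"yaw": 0},
])

```text
t: 15.58
tool_pos: [0.4994, 0.0459, 0.054]
orientation: [-1.03, 1.456, -1.455]
force: [-0.1, -0.1, -0.8]
opening: 0.0659
```

Run:
```python
from h import *
go(.5,.05,.05,-19.3)
cv2.imwrite("pics/s19.png",robot.read_camera("scene"))
cupov("pics/s19.png",tuple(robot.read_state()['tool_pos']+[0,0,.027]),(0,15,30),250,190,100,100,6,"pics/s19c.png")
```

```text
t 15.57 pos [0.4994 0.0459 0.054 ] jaw -19.49 down [-0.0012  0.     -1.    ] F [-0.1 -0.1 -0.8] op 0.0659
linear [-0.0041  0.004  -0.0008] yaw -0.0032 q6 0.33
```

View pics/s19c.png

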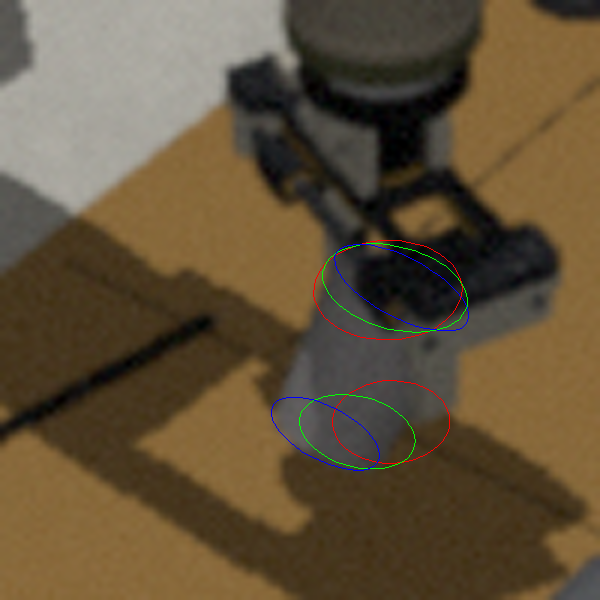

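carry_out([
  {"linear": [0,0.006,0],"yaw": 0},
  {"linear": [0,0.009,0],"yaw": 0},
  {"linear": [0.006,0.011,0],"yaw": 0},
  {"linear": [0.012,0.012,0],"yaw": 0},
  {"linear": [0.019,0.013,0],"yaw": 0},
])

```text
t: 16.25
tool_pos: [0.4933, 0.0273, 0.0413]
orientation: [-1.029, 1.455, -1.455]
force: [0.1, 0.0, 3.8]
opening: 0.0661
```

Run:
```python
from h import *
go(.5,.05,.05,-19.3)
cv2.imwrite("pics/s20.png",robot.read_camera("scene"))
cupov("pics/s20.png",tuple(robot.read_state()['tool_pos']+[0,0,.027]),(0,15),250,190,100,100,6,"pics/s20c.png")
```

```text
t 16.25 pos [0.4933 0.0273 0.0413] jaw -19.49 down [-3.e-04 -2.e-04 -1.e+00] F [0.1 0.  3.8] op 0.0661
linear [-0.0236 -0.0087 -0.0012] yaw -0.0034 q6 0.29
```

View pics/s20c.png

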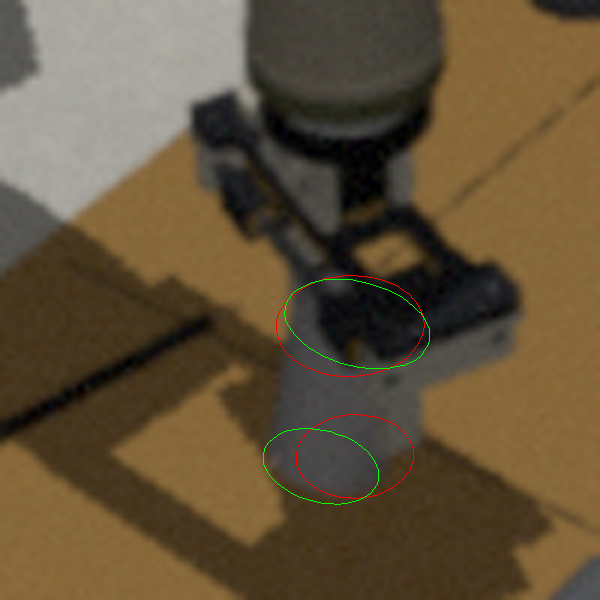

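The tilt is now under about 10° with the foot on the table, so I'll release gently.

carry_out([
  {"linear": [0,0,0],"yaw": 0},
  {"linear": [0,0,0],"yaw": 0},
  {"linear": [0,0,0],"yaw": 0},
  {"linear": [0,0,0],"yaw": 0},
], gripper=0.77)

```text
t: 16.8
tool_pos: [0.4928, 0.0268, 0.0408]
orientation: [-1.03, 1.456, -1.455]
force: [-0.1, 0.4, 0.3]
opening: 0.0718
```

Run:
```python
from h import *
go(.5,.05,.05,-19.3)
cv2.imwrite("pics/s21.png",robot.read_camera("scene"));crop("pics/s21.png",250,190,100,100,6,"pics/s21c.png")
```

```text
t 16.8 pos [0.4928 0.0268 0.0408] jaw -19.49 down [-1.1e-03 -6.0e-04 -1.0e+00] F [-0.1  0.4  0.3] op 0.0718
linear [-0.0242 -0.0092 -0.0009] yaw -0.0033 q6 0.29
```

View pics/s21c.png

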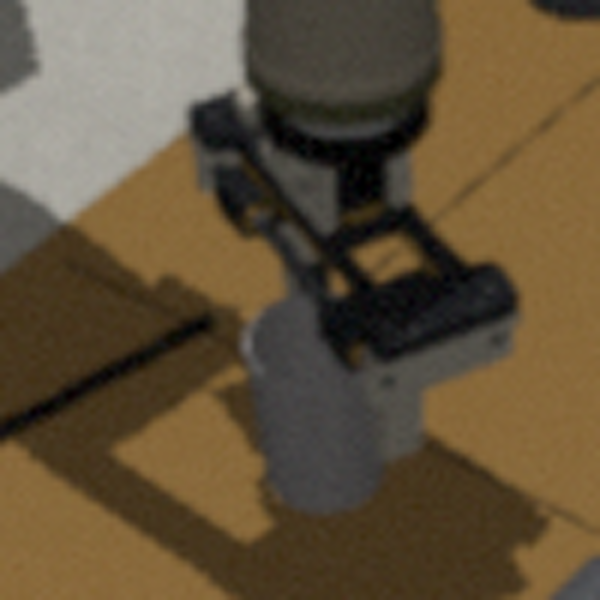

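Upright. I'll open fully, raise and move towards the box.

carry_out([
  {"linear": [0,0,0],"yaw": 0},
  {"linear": [0,0,0],"yaw": 0},
  {"linear": [0,-0.04,0],"yaw": 0},
  {"linear": [0,-0.1,0],"yaw": 0},
  {"linear": [0,-0.13,0],"yaw": 0},
], gripper=1)

```text
t: 17.48
tool_pos: [0.4944, 0.0269, 0.1746]
orientation: [-1.026, 1.452, -1.457]
force: [0.5, 0.7, 0.3]
opening: 0.093
```

Run:
```python
from h import *
np.set_printoptions(precision=4,suppress=True)
cv2.imwrite("pics/s22.png",robot.read_camera("scene"));crop("pics/s22.png",250,160,170,140,4,"pics/s22c.png")
T=lambda u,v:(180+u/6-.42,200+v/6-.42)
P=np.array([back("top",T(*c),.05) for c in [(190,210),(418,288),(382,405),(146,322)]]);print(P,P.mean(0))
l=(P[0]+P[3]-P[1]-P[2])/2; print(np.degrees(np.arctan2(l[1],l[0])))
go(*P.mean(0)[:2],.17,-19.3)
```

```text
[[0.5926 0.3164 0.05  ]
 [0.5533 0.2075 0.05  ]
 [0.4975 0.2245 0.05  ]
 [0.539  0.3369 0.05  ]] [0.5456 0.2713 0.05  ]
69.97148354867004
t 17.52 pos [0.4961 0.0268 0.1781] jaw -19.49 down [ 0.0078 -0.001  -1.    ] F [2.1 1.1 3.8] op 0.0928
linear [-0.2471  0.0083 -0.0349] yaw -0.0033 q6 0.29
```

View pics/s22c.png

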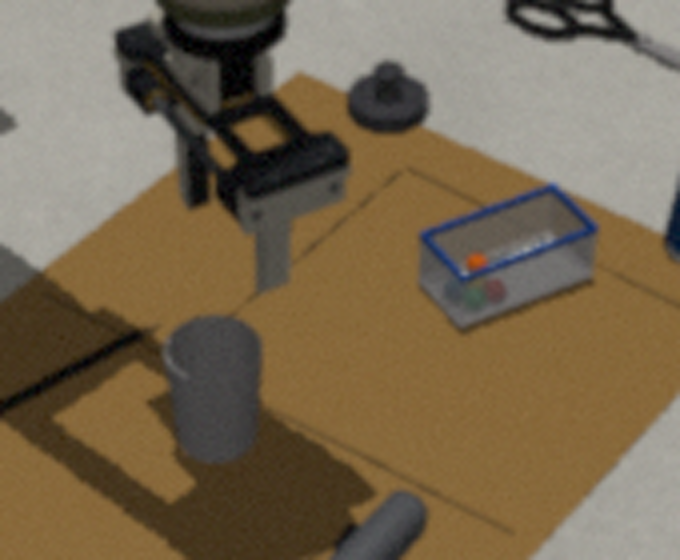

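carry_out([
  {"linear": [-0.055,0,-0.008],"yaw": 0.002},
  {"linear": [-0.11,0,-0.016],"yaw": 0.004},
  {"linear": [-0.165,0,-0.024],"yaw": 0.007},
  {"linear": [-0.22,0,-0.032],"yaw": 0.01},
  {"linear": [-0.247,0,-0.036],"yaw": 0.012},
])

```text
t: 18.15
tool_pos: [0.5442, 0.2745, 0.1777]
orientation: [-1.017, 1.457, -1.465]
force: [-0.4, -1.5, -0.1]
opening: 0.0929
```

Run:
```python
from h import *
go(.547,.2717,.019,-20.2)
```

```text
t 18.15 pos [0.5442 0.2745 0.1777] jaw -20.06 down [ 7.3e-03 -7.0e-04 -1.0e+00] F [-0.4 -1.5 -0.1] op 0.0929
linear [0.0019 0.1587 0.0024] yaw 0.0025 q6 0.74
```

carry_out([
  {"linear": [0.002,0.05,0.0015],"yaw": 0.0025},
  {"linear": [0.002,0.1,0.002],"yaw": 0.0025},
  {"linear": [0.002,0.14,0.0025],"yaw": 0.0025},
  {"linear": [0.002,0.158,0.0025],"yaw": 0.0025},
  {"linear": [0.002,0.158,0.0025],"yaw": 0.0025},
])

```text
t: 18.77
tool_pos: [0.5461, 0.2712, 0.0185]
orientation: [-1.018, 1.46, -1.467]
force: [0.7, 0.4, 1.0]
opening: 0.0934
```

Run:
```python
from h import *
go(.547,.2717,.019,-20.2)
cv2.imwrite("pics/s23.png",robot.read_camera("scene"));crop("pics/s23.png",300,120,140,120,5,"pics/s23c.png")
```

```text
t 18.77 pos [0.5461 0.2712 0.0185] jaw -20.2 down [ 0.0049 -0.0017 -1.    ] F [0.7 0.4 1. ] op 0.0934
linear [-0.0008 -0.0005  0.0007] yaw -0.0001 q6 0.73
```

View pics/s23c.png

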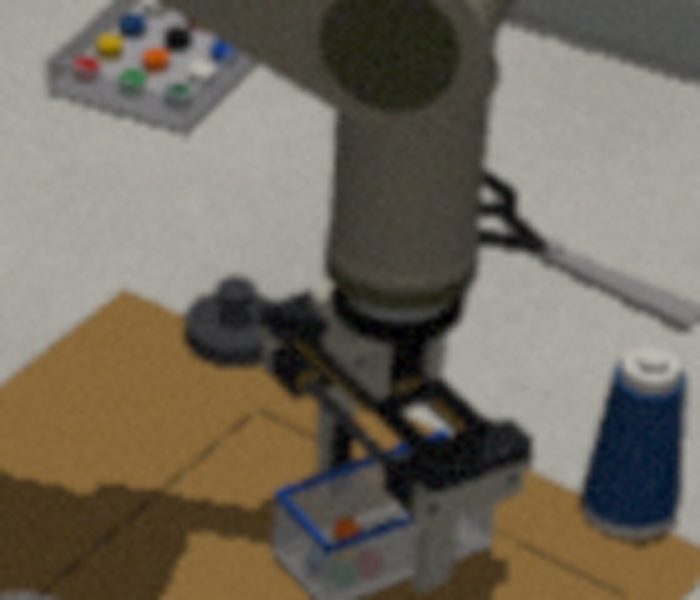

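The fingers straddle the box at mid-length. Closing now.

carry_out([
  {"linear": [0,0,0],"yaw": 0},
  {"linear": [0,0,0],"yaw": 0},
  {"linear": [0,0,0],"yaw": 0},
  {"linear": [0,0,0],"yaw": 0},
  {"linear": [0,0,0],"yaw": 0},
], gripper=0, newtons=30)

```text
t: 19.45
tool_pos: [0.5476, 0.272, 0.0209]
orientation: [-1.014, 1.458, -1.467]
force: [-1.2, 0.8, 5.5]
opening: 0.06
```

Run:
```python
from h import *
go(.547,.2717,.2,-20.2)
```

```text
t 19.45 pos [0.5476 0.272  0.0209] jaw -20.2 down [ 8.e-03 -1.e-04 -1.e+00] F [-1.2  0.8  5.5] op 0.06
linear [-0.     -0.179   0.0009] yaw -0.0001 q6 0.73
```

Run:
```python
from h import *
np.set_printoptions(precision=4,suppress=True)
def tri(a,b):
    Ps=[]
    for n in("top","scene"):
        k,R,t=K(n); Ps.append(k@np.c_[R,t])
    X=cv2.triangulatePoints(Ps[0],Ps[1],np.array(a,float),np.array(b,float));return X[:3,0]/X[3]
T=lambda u,v:(160+(u-1)/3,140+(v-1)/3)
S=lambda u,v:(220+(u-1)/3,180+(v-1)/3)
for a,b in[((150,293),(502,78)),((272,328),(533,107)),((252,388),(435,143)),((132,348),(404,114))]: pass
t=[(150,293),(272,328),(252,388),(132,348)]; s=[(533,107),(435,143),(404,114),(502,78)]
for a,b in zip(t,s): print("box corner z(.05)",tri(T(*a),S(*b)))
print("cup rim (.085)",tri(T(725,361),S(79,358)))
for a,b in[((562,96),(445,487)),((640,203),(288,472))]: print("leg(.005)",tri(T(*a),S(*b)))
```

```text
box corner z(.05) [0.5861 0.3223 0.0474]
box corner z(.05) [0.5501 0.2053 0.0562]
box corner z(.05) [0.4944 0.2257 0.0494]
box corner z(.05) [0.534  0.3396 0.0467]
cup rim (.085) [ 0.5085 -0.2217  0.0797]
leg(.005) [ 0.7858 -0.0792  0.002 ]
leg(.005) [ 0.6765 -0.1534  0.0019]
```

carry_out([
  {"linear": [0,-0.02,0],"yaw": 0},
  {"linear": [0,-0.06,0],"yaw": 0},
  {"linear": [0,-0.11,0],"yaw": 0},
  {"linear": [0,-0.155,0],"yaw": 0},
  {"linear": [0,-0.176,0],"yaw": 0},
])

```text
t: 20.08
tool_pos: [0.5476, 0.2725, 0.2013]
orientation: [-1.009, 1.456, -1.467]
force: [1.3, -0.1, -1.9]
opening: 0.06
```

Run:
```python
from h import *
go(.533,-.1685,.199,5.2)
cv2.imwrite("pics/s24.png",robot.read_camera("scene"));crop("pics/s24.png",290,80,160,140,4,"pics/s24c.png")
```

```text
t 20.07 pos [0.5476 0.2725 0.2013] jaw -20.21 down [ 0.0131  0.0018 -0.9999] F [ 1.3 -0.1 -1.9] op 0.06
linear [0.4189 0.0014 0.1386] yaw -0.4434 q6 0.73
```

View pics/s24c.png

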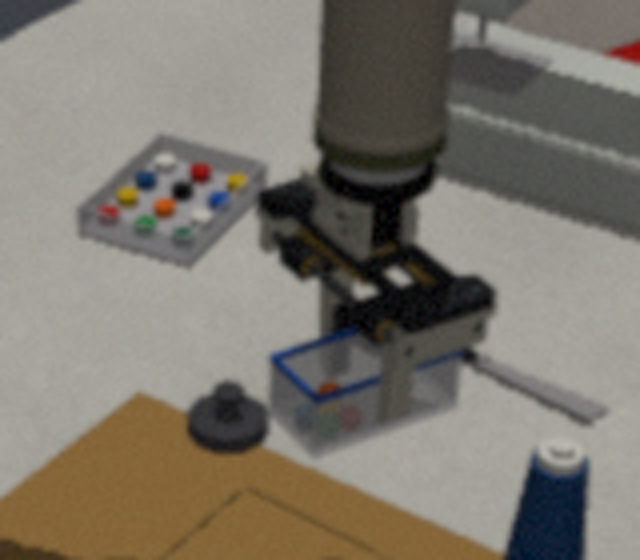

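The box is lifted and level with the beads inside. Now I'll carry it to the webcam.

carry_out([
  {"linear": [0.02,0,0.0065],"yaw": -0.02},
  {"linear": [0.06,0,0.02],"yaw": -0.06},
  {"linear": [0.11,0,0.036],"yaw": -0.115},
  {"linear": [0.16,0,0.053],"yaw": -0.17},
  {"linear": [0.21,0,0.0695],"yaw": -0.22},
])

```text
t: 20.75
tool_pos: [0.5396, 0.0501, 0.2002]
orientation: [-1.134, 1.297, -1.308]
force: [0.5, -0.2, -1.7]
opening: 0.0599
```

Run:
```python
from h import *
go(.533,-.1685,.199,5.2)
```

```text
t 20.75 pos [0.5396 0.0501 0.2002] jaw -7.49 down [ 0.0119  0.0023 -0.9999] F [ 0.5 -0.2 -1.7] op 0.0599
linear [0.2176 0.0007 0.0219] yaw -0.2214 q6 0.13
```

carry_out([
  {"linear": [0.048,0,0.005],"yaw": -0.05},
  {"linear": [0.096,0,0.01],"yaw": -0.1},
  {"linear": [0.144,0,0.0145],"yaw": -0.15},
  {"linear": [0.19,0,0.019],"yaw": -0.195},
  {"linear": [0.212,0.001,0.0215],"yaw": -0.218},
])

```text
t: 21.38
tool_pos: [0.532, -0.1651, 0.1966]
orientation: [-1.24, 1.14, -1.148]
force: [1.2, 0.1, -2.0]
opening: 0.06
```

carry_out([
  {"linear": [0.002,0,0],"yaw": 0},
  {"linear": [0.002,0,0],"yaw": 0},
  {"linear": [0.002,0,0],"yaw": 0},
])

```text
t: 21.75
tool_pos: [0.5322, -0.1659, 0.1962]
orientation: [-1.241, 1.14, -1.147]
force: [0.2, -0.4, -2.0]
opening: 0.0602
```

Run:
```python
from h import *
go(.533,-.1685,.199,5.2)
cv2.imwrite("pics/s25.png",robot.read_camera("scene"));crop("pics/s25.png",210,180,160,140,4,"pics/s25c.png")
cv2.imwrite("pics/t25.png",robot.read_camera("top"));crop("pics/t25.png",290,140,150,140,5,"pics/t25c.png")
```

```text
t 21.75 pos [ 0.5322 -0.1659  0.1962] jaw 4.99 down [ 0.0085  0.0034 -1.    ] F [ 0.2 -0.4 -2. ] op 0.0602
linear [ 0.0027 -0.0028  0.0006] yaw -0.0036 q6 -0.49
```

View pics/s25c.png

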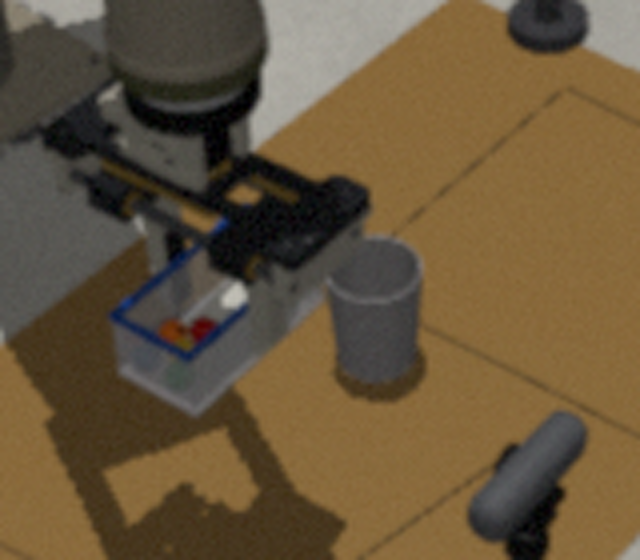

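View pics/t25c.png

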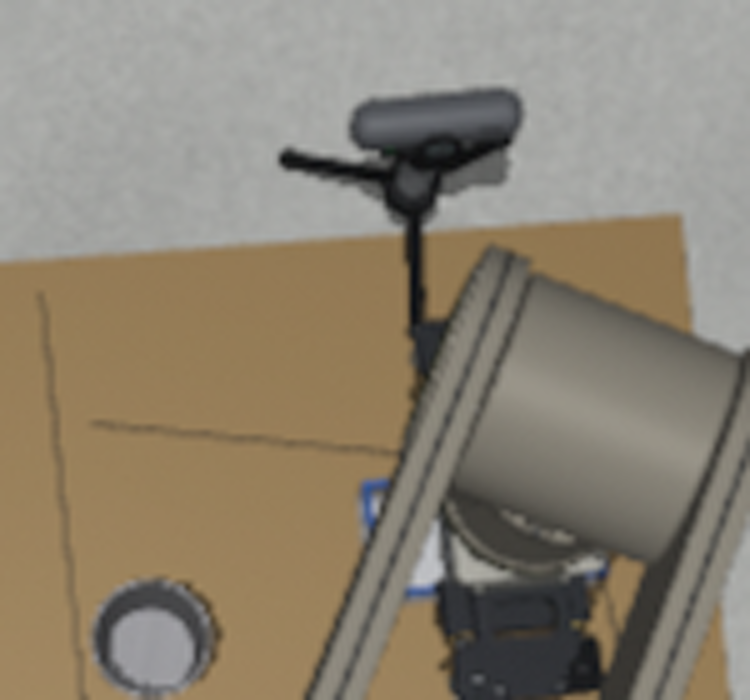

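carry_out([
  {"linear": [0.001,-0.002,0.0005],"yaw": -0.003},
  {"linear": [0.003,-0.0045,0.0005],"yaw": -0.003},
  {"linear": [0.003,-0.0045,0.0005],"yaw": -0.003},
  {"linear": [0.003,-0.0045,0.0005],"yaw": -0.003},
])

```text
t: 22.35
tool_pos: [0.5331, -0.1691, 0.2012]
orientation: [-1.242, 1.137, -1.145]
force: [-0.4, -0.0, -2.3]
opening: 0.06
```

Run:
```python
from h import *
go(.533,-.1685,.199,5.2)
s=robot.read_state(); print(s['dq'].round(3))
c=s['tool_pos']+[0,0,.004]; j=np.radians(5.2); X=np.array([np.cos(j),np.sin(j),0]);Y=np.array([-np.sin(j),np.cos(j),0])
for n in("scene","top"):
    im=robot.read_camera(n); cv2.imwrite(f"pics/{n}26.png",im); x,y=(210,180) if n=="scene" else (290,140)
    im=cv2.resize(im[y:y+150,x:x+160],None,fx=4,fy=4,interpolation=cv2.INTER_CUBIC)
    for z in(-.025,.025):
        P=[c+a*.03*X+b*.06*Y+np.array([0,0,z]) for a,b in((1,1),(1,-1),(-1,-1),(-1,1))]
        cv2.polylines(im,[((proj(n,np.array(P))-[x,y]+.5)*4).astype(int)],True,(0,255,255),1)
    L=np.array([.732,-.150,.203]); ax=np.array([L,L-.2*X]); 
    q=((proj(n,ax)-[x,y]+.5)*4).astype(int); cv2.line(im,tuple(map(int,q[0])),tuple(map(int,q[1])),(0,0,255),1)
    cv2.imwrite(f"pics/{n}26o.png",im)
```

```text
t 22.35 pos [ 0.5331 -0.1691  0.2012] jaw 5.18 down [ 0.0092  0.0029 -1.    ] F [-0.4 -0.  -2.3] op 0.06
linear [-0.0006  0.0022 -0.0001] yaw -0.0004 q6 -0.49
[ 0.001  0.001  0.004  0.002  0.002 -0.   ]
```

View pics/scene26o.png

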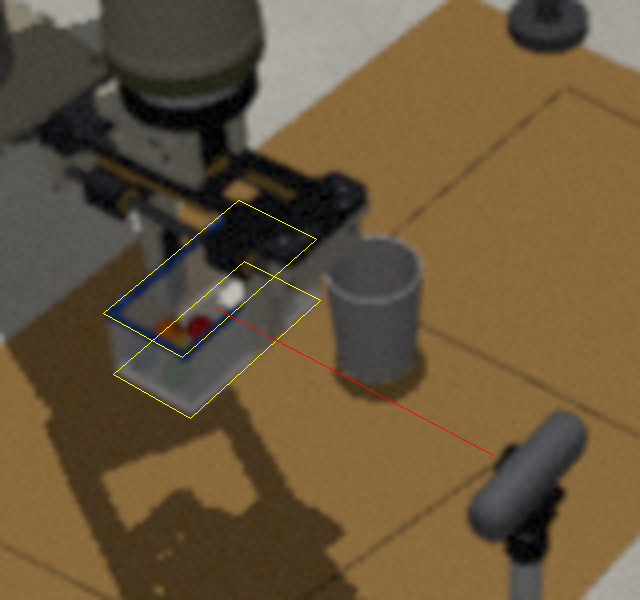

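View pics/top26o.png

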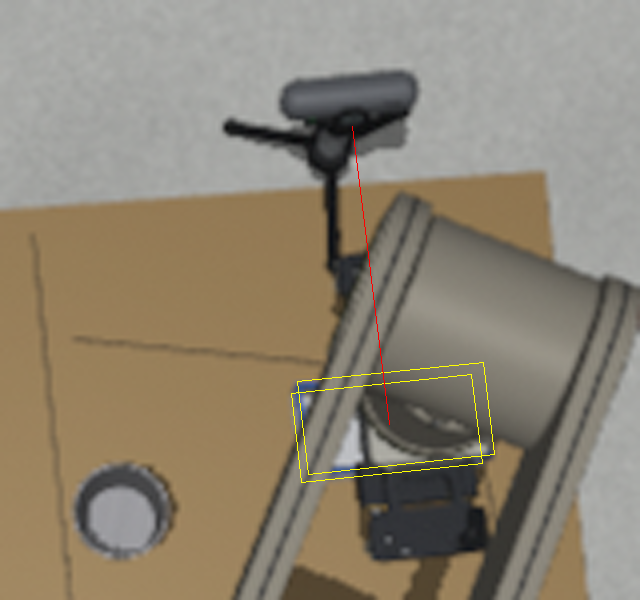

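Run:
```python
from h import *
crop("pics/scene26.png",230,235,50,50,10,"pics/b26.png")
```

```text
(no output)
```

View pics/b26.png

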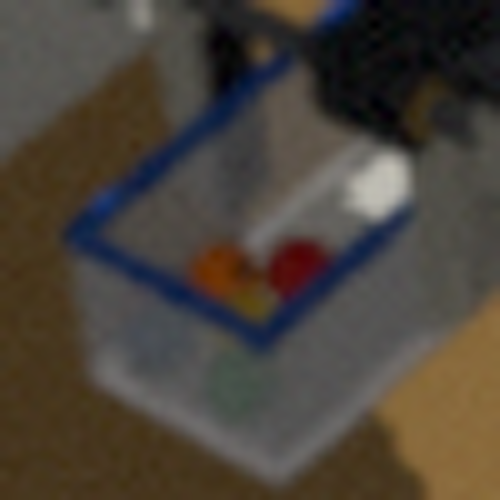

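View pics/scene26.png

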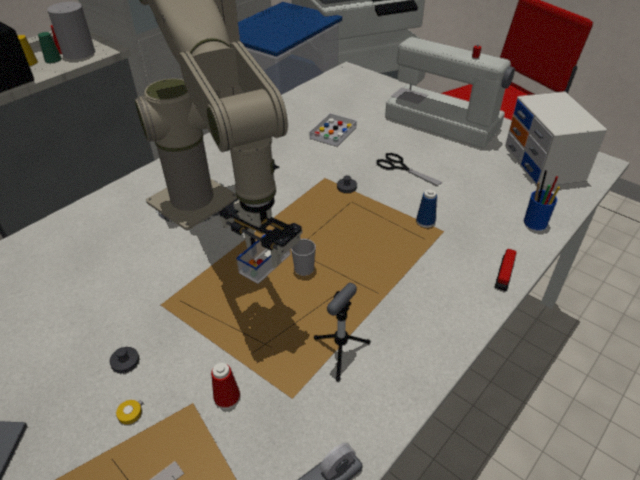

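All five beads are in the held box: orange (215,265), red (300,265), yellow (250,295), green (237,380) and blue (155,340). The cup stands at about (304,258) and everything else is where it was. Handing in.

Run:
```python
from h import *
go(.533,-.1685,.199,5.2)
print(robot.close_job())
```

```text
t 22.45 pos [ 0.533 -0.169  0.201] jaw 5.18 down [ 0.009   0.0031 -1.    ] F [-0.6 -0.9 -0.9] op 0.0599
linear [-0.0005  0.002  -0.    ] yaw -0.0004 q6 -0.49
the job is handed in; nothing more can be done
None
```

The job is handed in at 22.5 s, with the arm still holding the sample box in front of the webcam. I tipped the cup on the box's rim to pour the beads. Then I let it swing upright in a loose grip, stood it on the table, and carried the box to the lens.

**Last checks:**
- **Beads:** all five are visible in the held box.
- **Cup:** it stands upright and empty at about (0.49, 0.03).
- **Box pose:** by the arm's pose, the box's middle is at about (0.533, −0.169, 0.205), and the box is turned 5.2° to match the webcam. Its tilt is within about 0.2° of how it stood on the table.
- **Lens:** I estimated it at about (0.732, −0.150, 0.203), which puts the box's middle about 20 cm away and about 2 mm high. The two cameras disagreed by 3–6 mm, so that is the uncertainty on these figures.

**What went wrong:** during the pour the wrist force reached 60 N for a moment, probably a fingertip pressing on the box rim. I backed off at once, and the box had slid about 6 mm. That is below the 120 N wrist limit, and I believe the contact was on a finger, not the gripper's body (limit 40 N), but I could not confirm it. The webcam and the other things on the table look undisturbed in the last picture.

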